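# Pack a mail order, weigh it on the counter balance and set it on the carton printer

## Robot

A 6-joint arm with a two-finger parallel gripper is mounted at the origin on the work surface. World frame = base frame: x ahead of the robot, y to its left, z up, the work surface at z = 0. Lengths are in m, angles in rad, forces in N, time in s.
With the tool pointing down it reaches from about 0.375 to 0.975 m from the base axis. Payload 3.8 kg.
Tool frame: the origin (TCP) lies at the very end of the fingers, on their centre line; the grasp point (between the pads) lies 19 mm behind it (grasp_offset is the distance from the TCP to the grasp point, in m); z points along the fingers, x is the direction in which the jaws open and shut, and the axes are right-handed (so a half turn about z gives the same grasp; the last joint's range is limited). The gripper opens to 85 mm and grips with 20 to 120 N. Pads are 22 mm wide; open, the fingers measure 114 mm over their backs; the gripper's body (76 mm by 85 mm) begins 54 mm behind the grasp point. The pads swing forward as they close: fully open they stand 13 mm farther back than shut.
Start: joints at [1.073, 0.264, 1.604, -0, 1.274, -0.037], TCP at [0.3, 0.605, 0.231] pointing down, gripper open.
Joint ranges: [-2.63, 2.63], [-0.94, 2.18], [0.31, 2.57], [-1.31, 4.45], [0, 2.66], [-2.55, 2.55]. Speed limits (rad/s): [2.57, 2.57, 3.14, 3.14, 3.14, 3.14].

## Interface

Orientations are given as a rotation vector (axis times angle).
In Python, from rig import observe, get_image, hand_in, grasp_offset gives the robot as it stands.
- The arm moves only by the tool carry_out, never from a script. Its argument "series" is a list of rows, each a list of 7 numbers: the turn, a rotation vector about the world's x, y, z in degrees, then the shift along the world's x, y, z in m, then the opening, from -1 (shut) to 1 (fully open). A call has 1 to 12 rows; each row is the pose to reach, as a shift and turn from the pose measured when the call began; what a row does not reach only later rows make up. A row lasts 1/12 s, in which the tool goes at most 41.7 mm and 7.16 degrees, less where a joint would pass 70% of its speed; a pose out of reach is approached as far as the arm can. A call with a gripper value outside its range is refused whole. The fingers move at their own pace and stop on an object; "newtons" is the grip in N (left out, the last holds). Time passes only in rows, so rows that repeat a pose let the fingers close. It gives the time, the measured TCP pose, the force and the opening at its end, in the units of the state.
- observe(): the state, without advancing time (a new reading comes with each control period).
- get_image(name): name is "side" or "top" or "wrist"; returns a dict with "image" (480x640x3 uint8, red, green, blue), "z_map" (480x640 float32, m along the optical axis (not along the pixel's ray), 0 where there is no reading), "vertical_fov" (degrees; the focal length in pixels is half the picture's height over the tangent of half this angle, whatever the lens; pixels are square), "cx", "cy" (the principal point, pixels), "k1" (the pictures are not rectified: a ray, as slopes to the right and down, at radius r is drawn at 1 + k1 r^2 times it, then the intrinsics apply), "R" (3x3) and "t" (3): a world point X has camera coordinates R X + t; the wrist camera has in their place "hand_eye" (4x4, takes a point from camera to tool coordinates, whose origin is the TCP and whose axes are the tool frame's). Camera axes: x right, y down, z forward; pixel columns grow to the right and rows downward; lengths in m; the calibration is good to about 2 mm. A picture is of the moment at which its call begins: read the wrist's pose just before it.
- hand_in(): hands the job in, once; it reports no verdict.
The state is a dict: "t": time; "qpos": joint angles; "qd": joint speeds; "effort": joint torques, N m; "ee_pos": TCP position; "tool_rot": TCP orientation; "force": force on the tool from outside, world axes, zero at the start; "moment": the same for the moment, N m; "opening": finger opening in m.
Only numpy, scipy, OpenCV 4.12 (cv2) and the standard library are available. Lean on these libraries where they do the work, as an engineer would, in place of code of your own. Each camera call takes 0.05 s, during which the arm holds its last target.

## Task

Pack all the stock items on the table (two or three of the staples, pins, rivets and tub) side by side into the open carton, stand the carton on the goods plate of the balance and load brass weights on the weight plate until the beam stays level with nothing else touching the balance. Once it has been weighed, set the packed carton on the printer's bed, centred and square between the four stops, lengthwise towards the hood, and put the weights back standing in their tray. Leave the other things on the table where they are.

Things in the scene. Friction and masses are not known exactly. Their poses are not given: they have to be found in the camera images.
- beam (a joint): tilt of the balance's beam, rad: 0 level, positive = goods plate low; stops at +-0.15; settles in 2 s. Off the stops it reads 0.002 rad per gram that the goods side is heavier, wherever things stand on the plates. It counts as level within 0.044 (22 g; the pointer is then before the dark bar under the middle mark); the weights get within 15 g of any load up to 370 g
- goods_pan_top (a point): the goods plate of the counter balance: the larger steel plate, 130 x 160 mm with a 5 mm lip round the edge, always level; the balance stands across the table, this plate on its left end as the robot sees it. Origin at the centre of the plate's upper surface (96 mm above the table when level, moves up and down by at most 21 mm); y (the 160 mm side) points along the beam away from the weight plate, z up
- weight_pan_top (a point): the weight plate: the smaller steel plate on the other end of the beam, 280 mm from the goods plate, 120 (x) x 130 (y) mm with a 5 mm lip, always level. Origin at the centre of the upper surface (96 mm high when level); axes like the goods plate's. Between the plates the balance's index plate and red pointer stand up to 139 mm above the table
- bed (a point): the bed of a white carton printer, an aluminium plate 215 (x) x 165 (y) mm, run out towards the robot, with four low steel stops 8 mm high: the two side stops face each other 88 mm apart (y), the two end stops 148 mm apart (x). Origin at the middle between the stops on the bed's upper surface, 40 mm above the table; x points to the printer's hood, which begins 119 mm from the origin, is 172 mm wide and 125 mm high; z up
- tray_in (a point): the wooden weight tray, 180 x 180 mm, with a rim 5 mm thick and 14 mm high. Origin at the centre of its inner floor, 5 mm above the table; z up. Tray and printer stand left and right of the table, which is where varies
- carton_c (a point): the open-topped mailing carton of plain cardboard, outside 120 (x) x 60 (y) x 32 (z) mm, walls and floor 3 mm, 40 g; origin at its centre, half-way up (16 mm); x along its length, z up
- carton: the same carton; origin at the centre of its underside
- staples_c (a point): stock: a box of staples, cardboard, 32 (x) x 38 (y) x 50 (z) mm, 79 to 121 g; origin at its centre, half-way up; z up
- pins_c (a point): stock: a box of pins, white paper board, 30 (x) x 34 (y) x 54 (z) mm, 64 to 98 g; origin at its centre, half-way up; z up
- rivets_c (a point): stock: a box of rivets, grey board, 33 x 33 x 48 (z) mm, 71 to 109 g; origin at its centre, half-way up; z up
- tub_c (a point): stock: a round clear tub of clips with white lid, diameter 34 mm, 50 mm high, 60 to 92 g; origin at its centre, half-way up; z up
- w200_c (a point): brass weight of 200 g: cylinder 36 mm in diameter and 22 mm high with a knob 20 mm in diameter on top, 35 mm high in all; origin at its centre, half-way up; z up
- w100_c (a point): brass weight of 100 g: cylinder 28 mm in diameter and 18 mm high with a knob 16 mm in diameter on top, 29 mm high in all; origin at its centre, half-way up; z up
- w50_c (a point): brass weight of 50 g: cylinder 22 mm in diameter and 15 mm high with a knob 13 mm in diameter on top, 24.5 mm high in all; origin at its centre, half-way up; z up
- w20_c (a point): brass weight of 20 g: cylinder 16 mm in diameter and 11 mm high with a knob 10 mm in diameter on top, 19 mm high in all; origin at its centre, half-way up; z up
- stamp_pad: bystander: flat black stamp pad, 60 x 40 x 16 mm; origin at the centre of its underside
- tape_roll: bystander: roll of amber tape lying flat, 56 mm across, 24 mm high; origin at the centre of its underside
- date_stamp: bystander: self-inking date stamp standing up, 36 x 44 x 70 mm; origin at the centre of its underside
- tape_dispenser: bystander: tape dispenser, 130 x 60 x 78 mm; origin at the centre of its underside
- pen_cup: bystander: metal pen cup with pens, 72 mm across, 95 mm high (pens to 170 mm); origin at the centre of its underside
- calculator: bystander: desk calculator, 150 x 85 x 18 mm; origin at the centre of its underside
Mind the look-alikes: they are no part of the job. What is shaped like the carton but purple is not meant.

How it is judged:
By the outcome, as a careful person would: the job done as asked, in the order asked, and still so for the second after the job is handed in, with the robot touching nothing.
Of staples, pins, rivets, tub only 2 to 3 are there at a start; the rules pass over those that are not, and their reading is None.
At some moment in a run one of staples, pins, rivets, tub, carton may be knocked a few centimetres aside while the robot is not near it.
It also fails if it takes over 210 s, if anything falls off the work surface, if the arm or the gripper's body presses on something with over 40 N, if the wrist force passes 120 N, or if a joint passes its speed limit or range.

## Working session

There is one attempt and no reset: what is moved stays moved. The work goes in short steps, Python scripts to look and compute and a tool call to move; the robot and the scene stay as the last step left them, time stands still between calls to the robot, and variables do not carry over. Pictures are saved under pics/ and viewed, and the job is handed in when it is done.

Besides the shell and the picture viewer there is one more tool, called after ">>>" by a JSON object that holds its "op" and its "data", one argument or row to a line. carry_out: Moves the arm, as the interface text tells. Its arguments: {"type":"object","properties":{"series":{"type":"array"},"newtons":{"type":"number"}},"required":["series"]}

```bash
ls; mkdir -p pics; cat > h.py <<'E'
import numpy as np, cv2
from rig import observe, get_image, hand_in, grasp_offset
from scipy.spatial.transform import Rotation as Ro
def save(name,fn,crop=None,sc=1):
    g=get_image(name); im=g['image']
    np.savez('last_'+name+'.npz',**{k:v for k,v in g.items()})
    show(im,fn,crop,sc); return g
def show(im,fn,crop=None,sc=1):
    if crop: im=im[crop[1]:crop[3],crop[0]:crop[2]]
    if sc!=1: im=cv2.resize(im,None,fx=sc,fy=sc,interpolation=cv2.INTER_CUBIC)
    cv2.imwrite('pics/'+fn,im[:,:,::-1])
def load(name): return dict(np.load('last_'+name+'.npz'))
def K(g):
    f=240/np.tan(np.radians(float(g['vertical_fov']))/2)
    return f,float(g['cx']),float(g['cy']),float(g['k1'])
def ray(g,u,v):
    f,cx,cy,k1=K(g); xd=(u-cx)/f; yd=(v-cy)/f
    x,y=xd,yd
    for _ in range(30):
        s=1+k1*(x*x+y*y); x,y=xd/s,yd/s
    return np.array([x,y,1.0])
def pose(g,o=None):
    """camera to world R,t"""
    if 'R' in g: R=g['R'].T; return R, -R@g['t']
    T=np.eye(4); T[:3,:3]=Ro.from_rotvec(o['tool_rot']).as_matrix(); T[:3,3]=o['ee_pos']
    T=T@g['hand_eye']; return T[:3,:3],T[:3,3]
def atz(g,u,v,z,o=None):
    R,t=pose(g,o); d=R@ray(g,u,v); return t+d*(z-t[2])/d[2]
def dep(g,u,v,o=None):
    R,t=pose(g,o); return t+R@(ray(g,u,v)*float(g['z_map'][int(round(v)),int(round(u))]))
def proj(g,X,o=None):
    R,t=pose(g,o); c=R.T@(np.array(X)-t); x,y=c[0]/c[2],c[1]/c[2]
    f,cx,cy,k1=K(g); s=1+k1*(x*x+y*y); return cx+f*x*s, cy+f*y*s
def cloud(g,o=None):
    f,cx,cy,k1=K(g); v,u=np.mgrid[0:480,0:640]
    xd=(u-cx)/f; yd=(v-cy)/f; x,y=xd.copy(),yd.copy()
    for _ in range(30):
        s=1+k1*(x*x+y*y); x,y=xd/s,yd/s
    z=g['z_map']; P=np.stack([x*z,y*z,z],-1); R,t=pose(g,o)
    W=P@R.T+t; W[z==0]=np.nan; return W
E
python3 - <<'E'
from h import *
o=observe(); print(o)
print(grasp_offset)
for n in ('top','side','wrist'):
    g=save(n,n+'0.png'); print(n,{k:v for k,v in g.items() if k not in('image','z_map')})
E
```

```text
pics
{'t': 0.0, 'qpos': array([ 1.07309851e+00,  2.64748866e-01,  1.60537085e+00,  7.93487711e-06,
        1.27370127e+00, -3.68862007e-02]), 'qd': array([ 7.05943614e-04, -1.83852981e-04, -4.72008764e-04, -1.39191522e-04,
       -7.66667721e-05,  1.11864021e-03]), 'effort': array([-1.55045880e-03, -5.15089273e+01, -3.67316616e+01, -1.61788016e-04,
        1.31106822e-02, -2.57771319e-05]), 'ee_pos': array([0.29979819, 0.60395505, 0.22996662]), 'tool_rot': array([ 2.66912199,  1.65483888, -0.00304572]), 'force': array([ 0.55357661, -0.32132184, -0.54682369]), 'moment': array([0.04372651, 0.02720298, 0.00486198]), 'opening': 0.08542621078793779}
0.0187
top {'vertical_fov': 48.4466060278836, 'cx': 316.35981766383463, 'cy': 239.10760260959228, 'k1': -0.0490225632809183, 'R': array([[ 0.01776058, -0.99976342, -0.01255658],
       [-0.99703413, -0.01676872, -0.07511157],
       [ 0.07488324,  0.01385337, -0.99709608]]), 't': array([-0.00657465,  0.52175025,  1.22443857])}
side {'vertical_fov': 48.317128531032786, 'cx': 321.07772996902713, 'cy': 246.19599246363055, 'k1': -0.129050521729063, 'R': array([[ 0.96209721, -0.27269017, -0.00300667],
       [-0.17170567, -0.59716767, -0.78352277],
       [ 0.21186347,  0.75434133, -0.6213558 ]]), 't': array([-0.49136612,  0.15092045,  1.28729025])}
wrist {'vertical_fov': 69.10520584254878, 'cx': 317.9418804988327, 'cy': 239.23928209800704, 'k1': -0.019816383426976145, 'hand_eye': array([[ 9.99999553e-01, -8.89535281e-04, -3.21019041e-04,
         1.66639709e-04],
       [ 9.45495611e-04,  9.47281184e-01,  3.20402035e-01,
        -8.22948278e-02],
       [ 1.90863832e-05, -3.20402195e-01,  9.47281602e-01,
        -1.42549320e-01],
       [ 0.00000000e+00,  0.00000000e+00,  0.00000000e+00,
         1.00000000e+00]])}
```

View pics/top0.png

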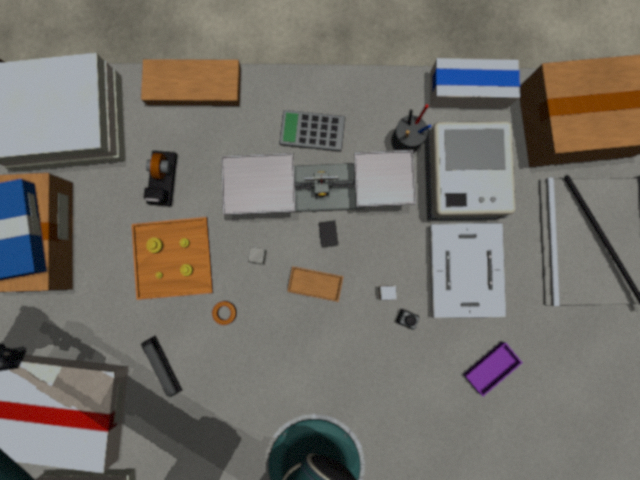

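View pics/side0.png

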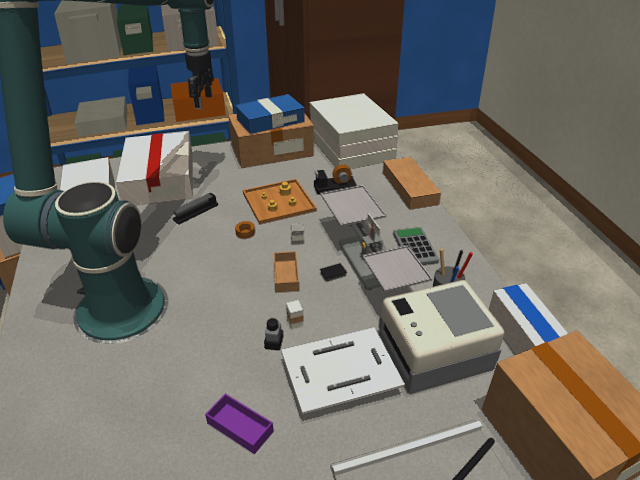

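View pics/wrist0.png

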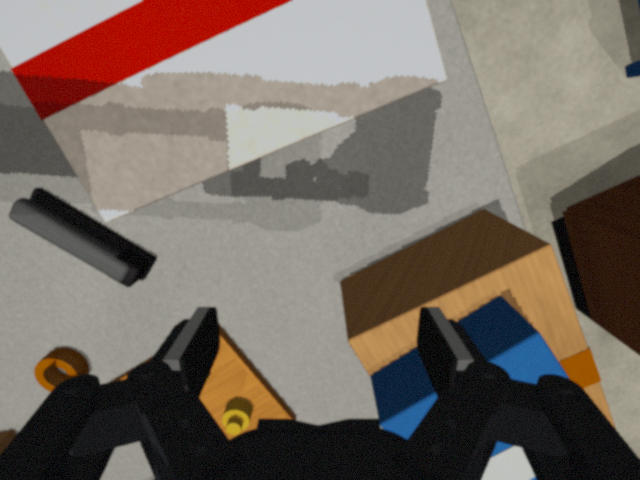

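```bash
python3 - <<'E'
from h import *
g=load('top'); a=g['image'][205:335,200:430]; a=cv2.resize(a,None,fx=3.4,fy=3.4,interpolation=cv2.INTER_CUBIC)
s=load('side'); 
cv2.imwrite('pics/c0.png',a[:,:,::-1])
show(s['image'],'c1.png',(220,160,440,320),3.6)
W=cloud(g)
for n,(u,v) in dict(grey=(257,256),white=(387,293),cart=(315,284),cartrim=(292,284),stamp=(407,319),tray=(170,270),w1=(153,244),w2=(185,242),w3=(158,275),w4=(186,269),goods=(258,185),weight=(384,180),bed=(467,270),padbl=(328,234)).items(): print(n,dep(g,u,v).round(4))
E
```

```text
grey [0.4787 0.1364 0.0497]
white [ 0.4003 -0.159   0.0548]
cart [4.172e-01 4.000e-03 4.000e-04]
cartrim [0.4162 0.0582 0.001 ]
stamp [ 0.3438 -0.2027  0.0657]
tray [0.4438 0.3488 0.0012]
w1 [0.5026 0.3799 0.039 ]
w2 [0.5096 0.3097 0.0223]
w3 [0.4313 0.3701 0.0238]
w4 [0.4465 0.3028 0.0312]
goods [0.6339 0.1326 0.0956]
weight [ 0.6496 -0.1457  0.0945]
bed [ 0.4553 -0.3436  0.0389]
padbl [ 0.5345 -0.0245  0.0163]
```

View pics/c0.png

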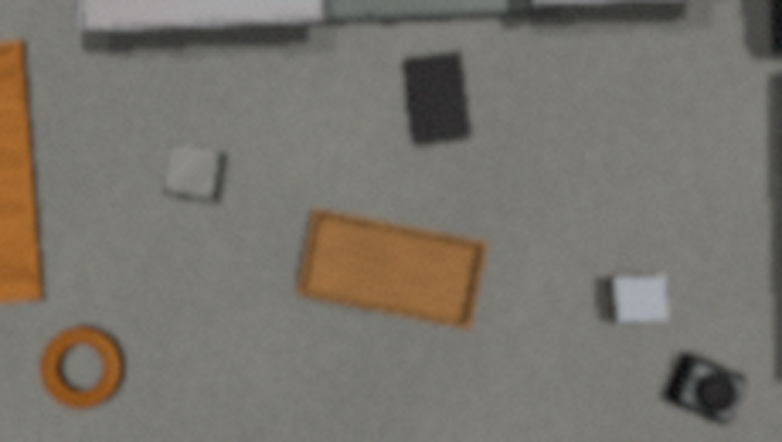

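View pics/c1.png

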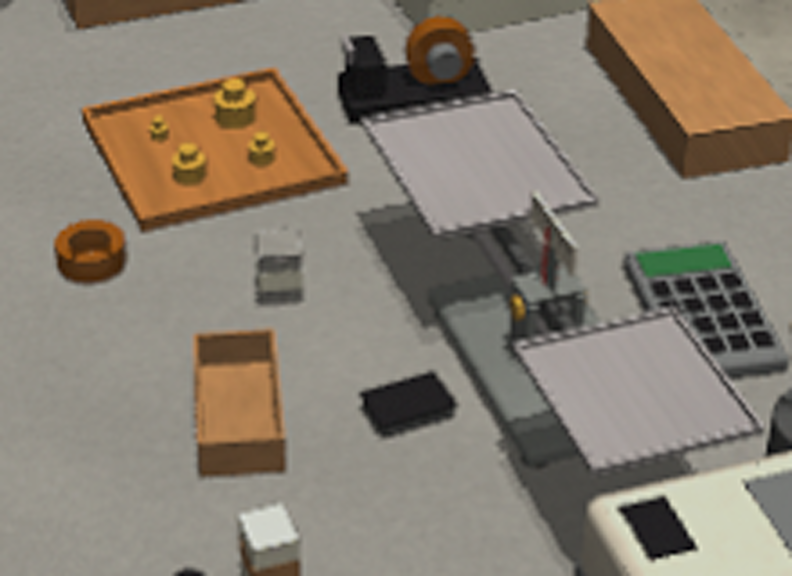

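```bash
python3 - <<'E'
from h import *
o=observe()
print('toolR',Ro.from_rotvec(o['tool_rot']).as_matrix().round(3).tolist())
g=load('top'); W=cloud(g)
def rect(box,zmin,zmax,nm):
    x0,y0,x1,y1=box; P=W[y0:y1,x0:x1].reshape(-1,3); m=(P[:,2]>zmin)&(P[:,2]<zmax); Q=P[m]
    r=cv2.minAreaRect(Q[:,:2].astype(np.float32)); print(nm,m.sum(),np.round(r[0],4),np.round(r[1],4),round(r[2],1),'z',np.median(Q[:,2]).round(4),np.ptp(Q[:,2]).round(3))
rect((240,240,275,270),.042,.06,'rivets')
rect((370,280,402,305),.045,.065,'pins')
rect((280,260,350,305),.022,.04,'cartonrim')
rect((215,150,298,222),.085,.11,'goods')
rect((352,148,418,212),.085,.11,'weight')
rect((425,222,510,322),.03,.06,'bed')
rect((125,215,218,302),.008,.02,'trayrim')
for n,b in dict(a=(140,232,165,254),b=(175,235,195,250),c=(150,268,165,282),d=(175,260,198,280)).items():
    rect(b,.008+.008,.06,n)
E
```

```text
toolR [[0.445, 0.896, -0.001], [0.896, -0.445, -0.002], [-0.002, -0.0, -1.0]]
rivets 209 [0.481  0.1391] [0.0337 0.0327] 81.5 z 0.0468 0.011
pins 210 [ 0.4014 -0.1628] [0.0294 0.0348] 1.6 z 0.0524 0.015
cartonrim 211 [0.4176 0.0033] [0.12 0.06] 79.7 z 0.0303 0.015
goods 4255 [0.6372 0.1333] [0.1315 0.1612] 3.4 z 0.0951 0.02
weight 3213 [ 0.6535 -0.1471] [0.1216 0.1313] 3.3 z 0.0952 0.021
bed 6701 [ 0.4562 -0.3468] [0.2154 0.1673] 1.4 z 0.039 0.024
trayrim 997 [0.4726 0.3445] [0.1786 0.182 ] 6.5 z 0.0118 0.012
a 193 [0.5012 0.3816] [0.0331 0.0359] 1.3 z 0.0271 0.027
b 60 [0.5081 0.3134] [0.0189 0.0199] 66.7 z 0.0218 0.016
c 15 [0.4325 0.3726] [0.007  0.0086] 0.7 z 0.0221 0.006
d 101 [0.4454 0.3065] [0.0211 0.0273] 0.5 z 0.0239 0.023
```

>>> {"op": "carry_out", "data": {
  "series": [
    [0, 0, -7, 0.015, -0.039, 0, 0.5],
    [0, 0, -14, 0.03, -0.078, 0, 0.5],
    [0, 0, -21, 0.045, -0.117, 0, 0.5],
    [0, 0, -28, 0.06, -0.156, 0, 0.5],
    [0, 0, -35, 0.075, -0.195, 0, 0.5],
    [0, 0, -42, 0.09, -0.233, 0, 0.5],
    [0, 0, -49, 0.106, -0.272, 0, 0.5],
    [0, 0, -56, 0.121, -0.311, 0, 0.5],
    [0, 0, -63, 0.136, -0.349, -0.02, 0.5],
    [0, 0, -69, 0.151, -0.388, -0.04, 0.5],
    [0, 0, -72, 0.166, -0.427, -0.05, 0.5],
    [0, 0, -72, 0.181, -0.465, -0.06, 0.5]
  ],
  "newtons": 35
}}

```text
t: 1.15
ee_pos: [0.4765, 0.1468, 0.1716]
tool_rot: [3.133, -0.233, -0.005]
force: [0.6, 0.4, 0.4]
opening: 0.0636
```

```bash
python3 - <<'E'
from h import *
o=observe(); print(o['t'],o['ee_pos'],o['opening'],Ro.from_rotvec(o['tool_rot']).as_matrix()[:2,0])
g=save('wrist','w1.png')
np.save('ow.npy',np.r_[o['ee_pos'],o['tool_rot']])
W=cloud(g,o); P=W.reshape(-1,3); m=(P[:,2]>.043)&(P[:,2]<.055)&(abs(P[:,0]-.48)<.05)&(abs(P[:,1]-.139)<.05)
r=cv2.minAreaRect(P[m][:,:2].astype(np.float32)); print(m.sum(),r,np.median(P[m][:,2]))
E
```

```text
1.15 [0.47653948 0.14676925 0.17161191] 0.06364446126266504 [ 0.98896837 -0.1480991 ]
1640 ((0.4828670620918274, 0.14012020826339722), (0.034232962876558304, 0.032651085406541824), 81.10709381103516) 0.04802443309662777
```

View pics/w1.png

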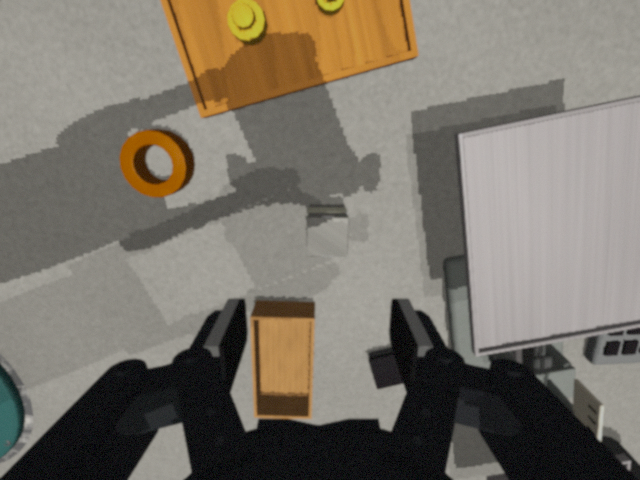

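>>> {"op": "carry_out", "data": {
  "series": [
    [0, 0, 0, 0.005, -0.007, -0.03, 0.5],
    [0, 0, 0, 0.0055, -0.007, -0.06, 0.5],
    [0, 0, 0, 0.0055, -0.007, -0.09, 0.5],
    [0, 0, 0, 0.0055, -0.007, -0.12, 0.5],
    [0, 0, 0, 0.0055, -0.007, -0.145, 0.5],
    [0, 0, 0, 0.0055, -0.007, -0.145, 0.5],
    [0, 0, 0, 0.0055, -0.007, -0.145, -0.4],
    [0, 0, 0, 0.0055, -0.007, -0.145, -0.6],
    [0, 0, 0, 0.0055, -0.007, -0.145, -0.8],
    [0, 0, 0, 0.0055, -0.007, -0.145, -0.8],
    [0, 0, 0, 0.0055, -0.007, -0.145, -0.8],
    [0, 0, 0, 0.0055, -0.007, -0.145, -0.8]
  ]
}}

```text
t: 2.2
ee_pos: [0.4853, 0.1336, 0.0268]
tool_rot: [3.128, -0.235, 0.001]
force: [0.2, -0.6, 7.3]
opening: 0.0324
```

```bash
python3 - <<'E'
from h import *
o=observe(); print(o['t'],o['ee_pos'],o['opening'],o['force'])
g=save('wrist','w2.png')
g=save('side','s2.png',(220,160,360,300),5)
E
```

```text
2.2 [0.48530826 0.13364268 0.02676244] 0.03235531321234317 [ 0.15845211 -0.55840095  7.26527079]
```

View pics/w2.png

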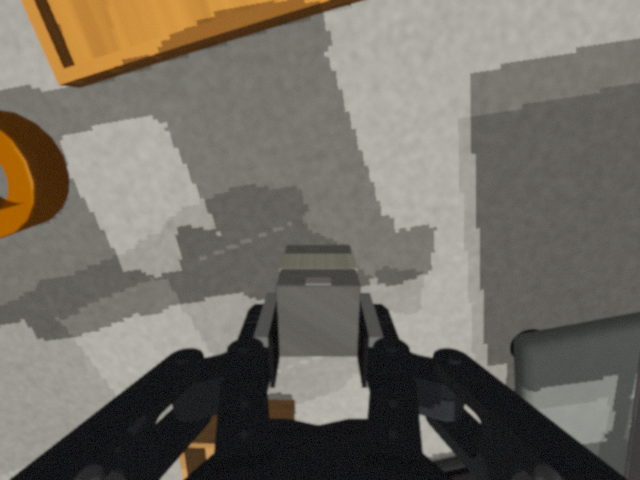

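View pics/s2.png

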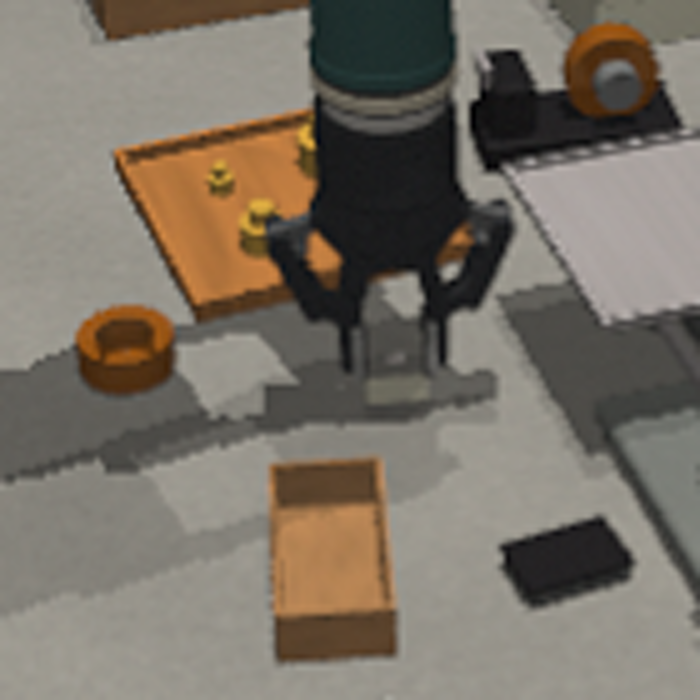

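```bash
python3 - <<'E'
from h import *
o=observe(); g=load('wrist'); W=cloud(g,o)
P=W[275:365,270:365].reshape(-1,3); m=(P[:,2]>.044)&(P[:,2]<.052)
r=cv2.minAreaRect(P[m][:,:2].astype(np.float32)); print(m.sum(),r,np.median(P[m][:,2]))
g=load('side')
Wt=cloud(g); 
P=Wt.reshape(-1,3);m=(P[:,2]>.024)&(P[:,2]<.036)&(abs(P[:,0]-.4176)<.045)&(abs(P[:,1]-.003)<.075)
r=cv2.minAreaRect(P[m][:,:2].astype(np.float32)); print('carton',m.sum(),r)
E
```

```text
6267 ((0.48584607243537903, 0.1394900530576706), (0.03560681268572807, 0.03807632625102997), 81.86245727539062) 0.047962635764261116
carton 210 ((0.4185240864753723, 0.0025717616081237793), (0.12744057178497314, 0.06009536236524582), 80.13323974609375)
```

>>> {"op": "carry_out", "data": {
  "series": [
    [0, 0, 0, 0, 0, 0.03, -0.8],
    [0, 0, 0, 0, 0, 0.06, -0.8],
    [0, 0, -1, -0.016, -0.029, 0.06, -0.8],
    [0, 0, -1.5, -0.032, -0.058, 0.06, -0.8],
    [0, 0, -1.5, -0.048, -0.087, 0.06, -0.8],
    [0, 0, -1.5, -0.064, -0.1155, 0.06, -0.8],
    [0, 0, -1.5, -0.064, -0.1155, 0.06, -0.8],
    [0, 0, -1.5, -0.064, -0.1155, 0.05, -0.8],
    [0, 0, -1.5, -0.064, -0.1155, 0.05, -0.8],
    [0, 0, -1.5, -0.064, -0.1155, 0.05, -0.8],
    [0, 0, -1.5, -0.064, -0.1155, 0.05, -0.8]
  ]
}}

```text
t: 3.22
ee_pos: [0.4217, 0.0189, 0.0766]
tool_rot: [3.125, -0.274, -0.0]
force: [0.3, 0.3, -1.3]
opening: 0.0323
```

```bash
python3 - <<'E'
from h import *
o=observe(); print(o['t'],o['ee_pos'],o['opening'],o['force'])
g=save('side','s3.png',(220,190,360,310),5)
E
```

```text
3.2167 [0.42165767 0.01889281 0.07657116] 0.03234895913215296 [ 0.28567828  0.28804695 -1.27399304]
```

View pics/s3.png

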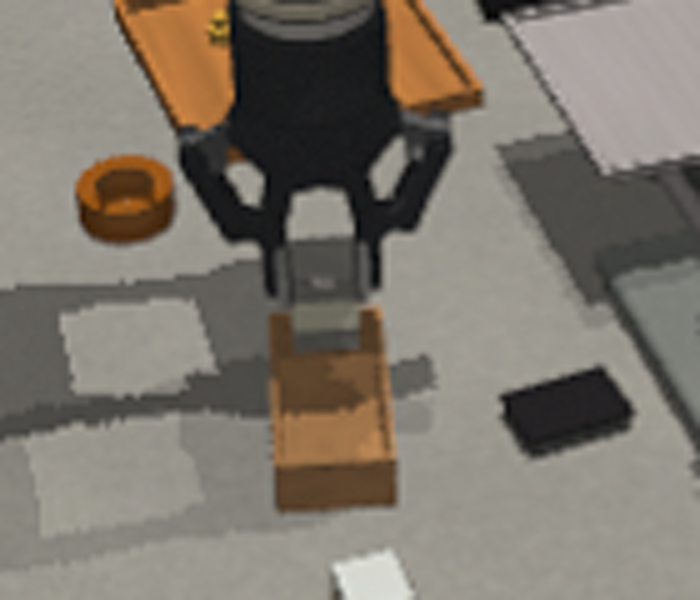

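>>> {"op": "carry_out", "data": {
  "series": [
    [0, 0, 0, 0, 0.0, -0.025, -0.8],
    [0, 0, 0, 0, 0.0, -0.038, -0.8],
    [0, 0, 0, 0, 0.0, -0.046, -0.8],
    [0, 0, 0, 0, 0.0, -0.046, -0.8],
    [0, 0, 0, 0, 0.0, -0.046, -0.8],
    [0, 0, 0, 0, 0.0, -0.046, -0.05],
    [0, 0, 0, 0, 0.0, -0.046, -0.05],
    [0, 0, 0, 0, 0.0, -0.046, -0.05],
    [0, 0, 0, 0, 0.0, -0.02, -0.05],
    [0, 0, 0, 0, 0.0, 0.02, 0.2],
    [0, 0, 7, 0, -0.02, 0.06, 0.4],
    [0, 0, 14, 0, -0.04, 0.08, 0.4]
  ]
}}

```text
t: 4.27
ee_pos: [0.4237, -0.021, 0.1609]
tool_rot: [3.134, 0.122, 0.01]
force: [1.5, -0.4, 0.3]
opening: 0.0599
```

```bash
python3 - <<'E'
from h import *
o=observe(); print(o['t'],o['ee_pos'],o['opening'],o['force'])
g=save('side','s4.png',(220,190,360,310),5)
E
```

```text
4.2667 [ 0.42368252 -0.02096487  0.16094355] 0.05990306740074731 [ 1.53351159 -0.39853735  0.32019374]
```

View pics/s4.png

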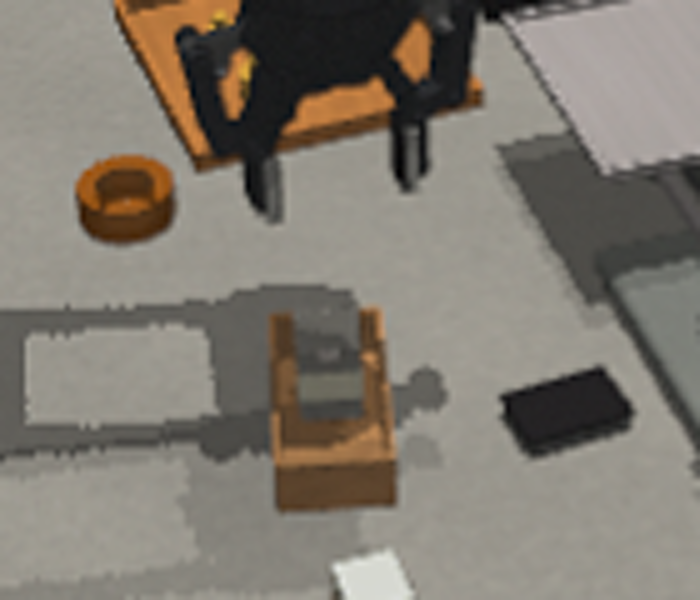

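>>> {"op": "carry_out", "data": {
  "series": [
    [0, 0, 7, -0.002, -0.02, 0, 0.4],
    [0, 0, 14, -0.004, -0.04, 0, 0.4],
    [0, 0, 21, -0.006, -0.06, 0, 0.4],
    [0, 0, 28, -0.01, -0.08, 0, 0.4],
    [0, 0, 35, -0.015, -0.1, 0, 0.4],
    [0, 0, 42, -0.018, -0.12, 0, 0.4],
    [0, 0, 49, -0.022, -0.142, 0, 0.4],
    [0, 0, 56, -0.022, -0.142, 0, 0.4],
    [0, 0, 63, -0.022, -0.142, 0, 0.4],
    [0, 0, 70, -0.022, -0.142, 0, 0.4],
    [0, 0, 77, -0.022, -0.142, 0, 0.4],
    [0, 0, 84, -0.022, -0.142, 0, 0.4]
  ]
}}

```text
t: 5.32
ee_pos: [0.4045, -0.1667, 0.1649]
tool_rot: [-2.236, -2.204, -0.025]
force: [0.1, 0.2, 0.2]
opening: 0.0598
```

>>> {"op": "carry_out", "data": {
  "series": [
    [0, 0, 3, 0, 0, 0, 0.4],
    [0, 0, 4, 0, 0, 0, 0.4],
    [0, 0, 4, 0, 0, 0, 0.4]
  ]
}}

```text
t: 5.57
ee_pos: [0.4045, -0.1667, 0.1649]
tool_rot: [-2.159, -2.279, -0.025]
force: [0.6, 0.3, -0.5]
opening: 0.0598
```

```bash
cat >> h.py <<'E'
def yaw(o):
    m=Ro.from_rotvec(o['tool_rot']).as_matrix(); return np.degrees(np.arctan2(m[1,0],m[0,0]))
def mar(W,x,y,hw,z0,z1):
    P=W.reshape(-1,3); m=(P[:,2]>z0)&(P[:,2]<z1)&(abs(P[:,0]-x)<hw)&(abs(P[:,1]-y)<hw)
    r=cv2.minAreaRect(P[m][:,:2].astype(np.float32)); return m.sum(),np.round(r[0],4),np.round(r[1],4),round(r[2],1),np.median(P[m][:,2]).round(4)
def st():
    o=observe(); print(round(o['t'],2),o['ee_pos'].round(4),'yaw',yaw(o).round(2),'op',round(o['opening'],4),'F',o['force'].round(1)); return o
E
python3 - <<'E'
from h import *
o=st(); print(mar(cloud(load('side')),.4176,.003,.07,.024,.036))
g=save('wrist','w5.png'); print(mar(cloud(g,o),.4014,-.1628,.03,.049,.06))
E
```

```text
5.57 [ 0.4045 -0.1667  0.1649] yaw 93.09 op 0.0598 F [ 0.6  0.3 -0.5]
(np.int64(225), array([0.4186, 0.0026]), array([0.1258, 0.0601]), 79.7, np.float64(0.03))
(np.int64(1718), array([ 0.4026, -0.1616]), array([0.0306, 0.0339]), 4.1, np.float64(0.054))
```

View pics/w5.png

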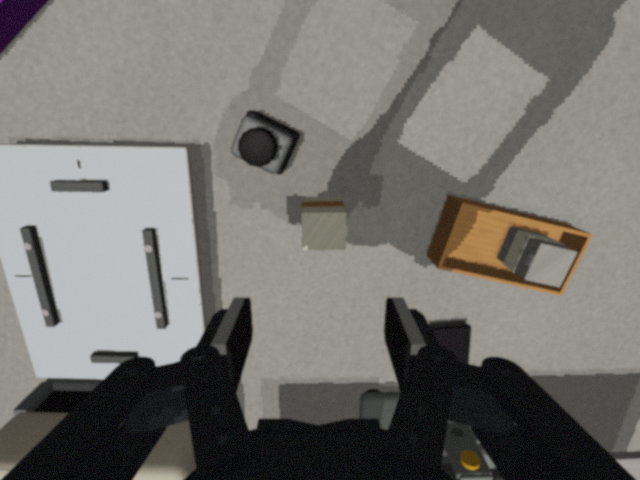

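>>> {"op": "carry_out", "data": {
  "series": [
    [0, 0, 0, -0.002, 0.005, -0.03, 0.4],
    [0, 0, 0, -0.002, 0.005, -0.06, 0.4],
    [0, 0, 0, -0.002, 0.005, -0.09, 0.4],
    [0, 0, 0, -0.002, 0.005, -0.12, 0.4],
    [0, 0, 0, -0.002, 0.005, -0.135, 0.4],
    [0, 0, 0, -0.002, 0.005, -0.135, 0.4],
    [0, 0, 0, -0.002, 0.005, -0.135, -0.4],
    [0, 0, 0, -0.002, 0.005, -0.135, -0.6],
    [0, 0, 0, -0.002, 0.005, -0.135, -0.8],
    [0, 0, 0, -0.002, 0.005, -0.135, -0.8],
    [0, 0, 0, -0.002, 0.005, -0.135, -0.8]
  ]
}}

```text
t: 6.53
ee_pos: [0.4038, -0.1623, 0.0313]
tool_rot: [2.161, 2.279, 0.027]
force: [0.6, -0.4, 4.0]
opening: 0.0334
```

```bash
python3 - <<'E'
from h import *
o=st(); print(Ro.from_rotvec(o['tool_rot']).as_matrix()[:,2])
g=save('wrist','w6.png'); W=cloud(g,o); print(mar(W,.4014,-.1628,.03,.049,.06))
W[:,:275]=np.nan; W[:,365:]=np.nan; print(mar(W,.4014,-.1628,.03,.049,.06))
E
```

```text
6.53 [ 0.4038 -0.1623  0.0313] yaw 93.05 op 0.0334 F [ 0.6 -0.4  4. ]
[ 0.01259055  0.01181731 -0.9998509 ]
(np.int64(6745), array([ 0.4023, -0.1626]), array([0.031, 0.06 ]), 2.4, np.float64(0.0541))
(np.int64(5897), array([ 0.4023, -0.1619]), array([0.031 , 0.0356]), 2.4, np.float64(0.0541))
```

View pics/w6.png

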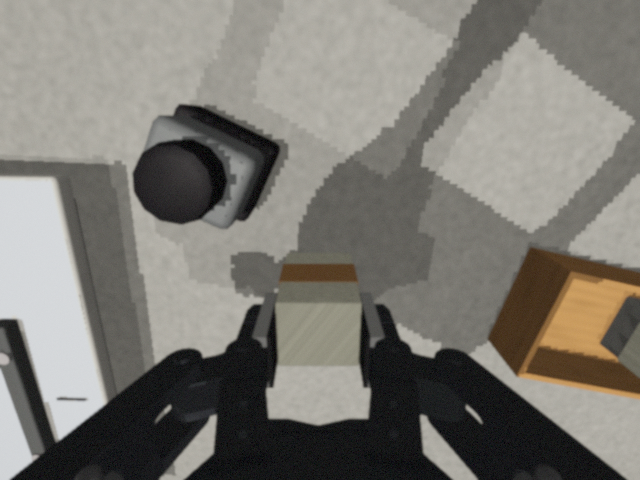

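>>> {"op": "carry_out", "data": {
  "series": [
    [0, 0, 0, 0, 0, 0.03, -0.8],
    [0, 0, 0, 0, 0, 0.07, -0.8],
    [0, 0, -7, 0, 0.01, 0.08, -0.8],
    [0, 0, -14, 0.001, 0.02, 0.08, -0.8],
    [0, 0, -21, 0.002, 0.04, 0.08, -0.8],
    [0, 0, -28, 0.004, 0.06, 0.08, -0.8],
    [0, 0, -35, 0.005, 0.08, 0.08, -0.8],
    [0, 0, -42, 0.006, 0.1, 0.08, -0.8],
    [0, 0, -49, 0.008, 0.12, 0.08, -0.8],
    [0, 0, -56, 0.01, 0.135, 0.08, -0.8],
    [0, 0, -63, 0.01, 0.145, 0.08, -0.8],
    [0, 0, -70, 0.01, 0.145, 0.08, -0.8]
  ]
}}

```text
t: 7.58
ee_pos: [0.4137, -0.0157, 0.1116]
tool_rot: [3.07, 0.619, 0.022]
force: [0.2, -0.5, -0.9]
opening: 0.0336
```

>>> {"op": "carry_out", "data": {
  "series": [
    [0, 0, -7, 0, 0, 0, -0.8],
    [0, 0, -14, 0, 0, 0, -0.8],
    [0, 0, -21, 0, 0, 0, -0.8],
    [0, 0, -28, 0, 0, 0, -0.8],
    [0, 0, -33, 0, 0, 0, -0.8],
    [0, 0, -33, 0, 0, 0, -0.8],
    [0, 0, -33, 0, 0, 0, -0.8],
    [0, 0, -33, 0, 0, 0, -0.8]
  ]
}}

```text
t: 8.25
ee_pos: [0.4136, -0.0157, 0.1117]
tool_rot: [3.116, -0.275, 0.017]
force: [0.2, 0.2, -0.6]
opening: 0.0333
```

```bash
python3 - <<'E'
from h import *
o=st(); print(Ro.from_rotvec(o['tool_rot']).as_matrix()[:,2])
g=save('side','s7.png',(220,190,360,310),5); print(mar(cloud(g),.418,.003,.07,.024,.036))
g=save('top','t7.png'); show(g['image'],'t7.png',(260,240,380,320),6)
W=cloud(g);print(mar(W,.418,.003,.07,.024,.036));print(mar(W,.421,.024,.03,.046,.06))
g=save('wrist','w7.png')
E
```

```text
8.25 [ 0.4136 -0.0157  0.1117] yaw -10.07 op 0.0333 F [ 0.2  0.2 -0.6]
[ 0.0094753  -0.01453829 -0.99984942]
(np.int64(217), array([0.4184, 0.0021]), array([0.1267, 0.0599]), 79.8, np.float64(0.0301))
(np.int64(0), array([0., 0.]), array([0., 0.]), 0.0, np.float64(nan))
(np.int64(0), array([0., 0.]), array([0., 0.]), 0.0, np.float64(nan))
  return _methods._mean(a, axis=axis, dtype=dtype,
  ret = ret.dtype.type(ret / rcount)
```

View pics/s7.png

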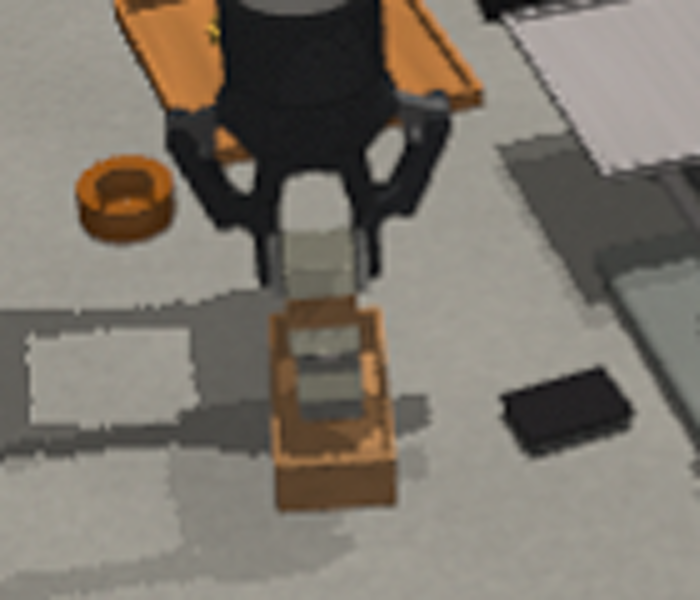

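View pics/w7.png

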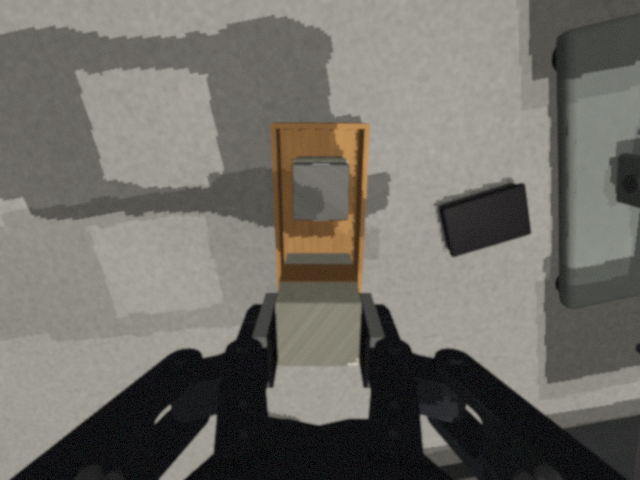

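```bash
python3 - <<'E'
from h import *
o=observe(); g=load('wrist'); W=cloud(g,o)
print('riv',mar(W,.421,.027,.028,.047,.056)); print('rim',mar(W,.421,.027,.07,.026,.036))
V=W.copy(); V[:285]=np.nan; V[366:]=np.nan; V[:,278:362]=V[:,278:362]; V[:,:278]=np.nan; V[:,362:]=np.nan
print('pins',mar(V,.415,-.016,.03,.12,.15))
E
```

```text
riv (np.int64(3136), array([0.4231, 0.0252]), array([0.0341, 0.0329]), 80.2, np.float64(0.051))
rim (np.int64(2387), array([0.4198, 0.0081]), array([0.1128, 0.0602]), 79.6, np.float64(0.0319))
pins (np.int64(6554), array([ 0.4144, -0.014 ]), array([0.0319, 0.0356]), 78.0, np.float64(0.1342))
```

>>> {"op": "carry_out", "data": {
  "series": [
    [0.8, 0.5, 0, 0.001, -0.001, -0.02, -0.8],
    [0.8, 0.5, 0, 0.001, -0.001, -0.04, -0.8],
    [0.8, 0.5, 0, 0.001, -0.001, -0.06, -0.8],
    [0.8, 0.5, 0, 0.001, -0.001, -0.07, -0.8],
    [0.8, 0.5, 0, 0.001, -0.001, -0.0765, -0.8],
    [0.8, 0.5, 0, 0.001, -0.001, -0.0765, -0.8],
    [0.8, 0.5, 0, 0.001, -0.001, -0.0765, -0.05],
    [0.8, 0.5, 0, 0.001, -0.001, -0.0765, -0.05],
    [0.8, 0.5, 0, 0.001, -0.001, -0.0765, -0.05],
    [0.8, 0.5, 0, 0.001, -0.001, -0.05, -0.05],
    [0.8, 0.5, 0, 0.001, -0.001, -0.01, 0.2],
    [0.8, 0.5, 0, 0.005, 0.02, 0.02, 0.7]
  ]
}}

```text
t: 9.4
ee_pos: [0.4183, 0.0027, 0.1335]
tool_rot: [3.127, -0.281, 0.001]
force: [1.7, 0.5, 0.1]
opening: 0.0614
```

>>> {"op": "carry_out", "data": {
  "series": [
    [0, 0, 0, 0.0, 0.0, 0.03, 0.8],
    [0, 0, 0, 0.0, 0.0, 0.03, 0.8],
    [0, 0, 0, 0.0, 0.0, 0.03, 0.8]
  ]
}}

```text
t: 9.65
ee_pos: [0.4207, 0.0027, 0.1665]
tool_rot: [3.127, -0.28, 0.012]
force: [0.0, 0.2, -1.1]
opening: 0.0768
```

```bash
python3 - <<'E'
from h import *
o=st(); print(Ro.from_rotvec(o['tool_rot']).as_matrix()[:,2])
g=save('side','s8.png',(220,190,360,310),5); print(mar(cloud(g),.418,.003,.07,.024,.036))
g=save('wrist','w8.png'); print(mar(cloud(g,o),.418,.003,.07,.026,.036))
E
```

```text
9.65 [0.4207 0.0027 0.1665] yaw -10.23 op 0.0768 F [ 0.   0.2 -1.1]
[ 0.00749794 -0.00251265 -0.99996873]
(np.int64(226), array([0.4186, 0.0022]), array([0.126 , 0.0602]), 79.2, np.float64(0.0301))
(np.int64(2220), array([0.4213, 0.0045]), array([0.1201, 0.0602]), 79.6, np.float64(0.0338))
```

View pics/s8.png

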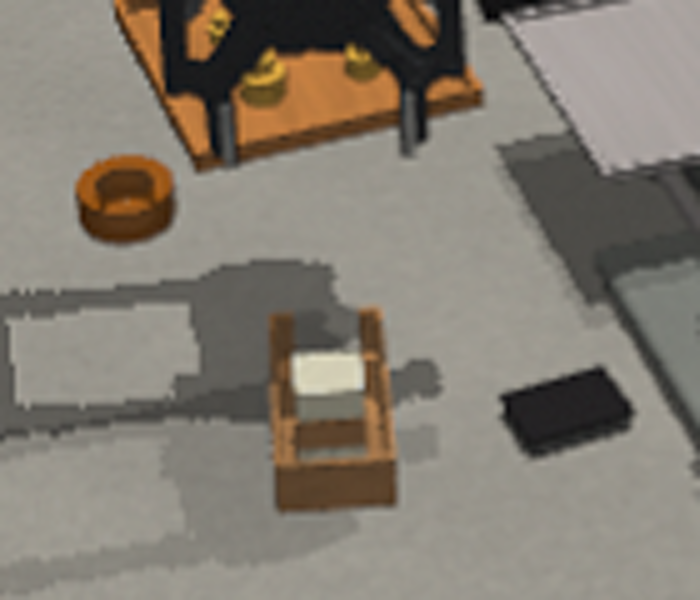

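View pics/w8.png

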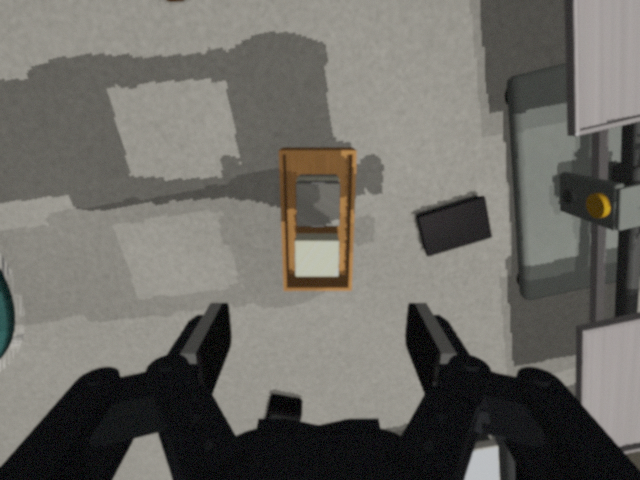

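```bash
python3 - <<'E'
from h import *
o=observe(); g=load('wrist'); f,cx,cy,k1=K(g)
I=dict(ee_pos=np.zeros(3),tool_rot=np.zeros(3))
W=cloud(g,I)
for r in (slice(300,345),):
  for c in (slice(195,245),slice(395,445)):
    P=W[r,c].reshape(-1,3); P=P[P[:,2]<0.02]; i=P[:,2].argsort()[::-1]; print(len(P)); print(P[i[:3]].round(4),P[i[len(i)//4]].round(4), P[:,0].min(),P[:,0].max(),P[:,1].min(),P[:,1].max())
E
```

```text
1362
[[-0.0384 -0.0061 -0.0094]
 [-0.0384 -0.0067 -0.0095]
 [-0.0383  0.0036 -0.0099]] [-0.0386  0.005  -0.0181] -0.050414591731732294 -0.037695420061931786 -0.012583116391250926 0.010097904882313838
1436
[[ 0.0386 -0.006  -0.0095]
 [ 0.0386 -0.0057 -0.0098]
 [ 0.0386  0.0011 -0.0099]] [ 0.0437 -0.0108 -0.0186] 0.03777989426202753 0.05095486038557645 -0.012261938012228774 0.009735697419007788
```

>>> {"op": "carry_out", "data": {
  "series": [
    [0.1, 0.4, 0, -0.001, 0, -0.04, 0.8],
    [0.1, 0.4, 0, -0.001, 0, -0.08, 0.8],
    [0.1, 0.4, 0, -0.001, 0, -0.12, 0.8],
    [0.1, 0.4, 0, -0.001, 0, -0.145, 0.8],
    [0.1, 0.4, 0, -0.001, 0, -0.161, 0.8],
    [0.1, 0.4, 0, -0.001, 0, -0.161, 0.8],
    [0.1, 0.4, 0, -0.001, 0, -0.161, 0.5],
    [0.1, 0.4, 0, -0.001, 0, -0.161, 0.2],
    [0.1, 0.4, 0, -0.001, 0, -0.161, 0.0],
    [0.1, 0.4, 0, -0.001, 0, -0.161, 0.0],
    [0.1, 0.4, 0, -0.001, 0, -0.161, 0.0]
  ],
  "newtons": 40
}}

```text
t: 10.67
ee_pos: [0.4175, 0.0026, 0.0029]
tool_rot: [3.128, -0.281, -0.008]
force: [-0.7, 0.3, -2.0]
opening: 0.0594
```

```bash
python3 - <<'E'
from h import *
o=st(); print(Ro.from_rotvec(o['tool_rot']).as_matrix()[:,2])
g=save('side','s9.png',(220,190,360,310),5); print(mar(cloud(g),.418,.003,.07,.024,.036))
E
```

```text
10.67 [0.4175 0.0026 0.0029] yaw -10.26 op 0.0594 F [-0.7  0.3 -2. ]
[-4.94758828e-03 -4.20133735e-04 -9.99987672e-01]
(np.int64(216), array([ 0.4132, -0.0178]), array([0.0853, 0.0839]), 78.3, np.float64(0.0309))
```

View pics/s9.png

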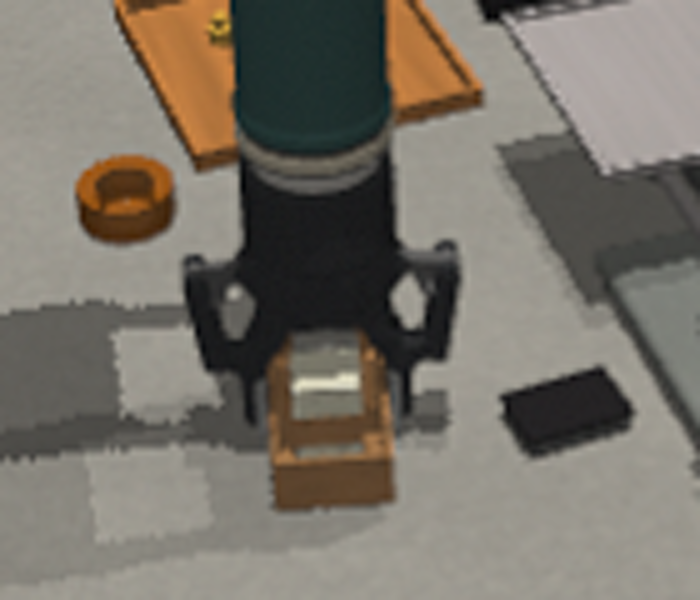

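>>> {"op": "carry_out", "data": {
  "series": [
    [0, 0, 0, 0, 0, 0.02, 0.0],
    [0, 0, 0, 0, 0, 0.05, 0.0],
    [0, 0, 0, 0, 0, 0.09, 0.0],
    [0, 0, 0, 0, 0.01, 0.13, 0.0],
    [0, 0, 2, 0.02, 0.03, 0.15, 0.0],
    [0, 0, 4, 0.05, 0.05, 0.15, 0.0],
    [0, 0, 6, 0.08, 0.07, 0.15, 0.0],
    [0, 0, 8, 0.11, 0.09, 0.15, 0.0],
    [0, 0, 10, 0.14, 0.1, 0.15, 0.0],
    [0, 0, 12, 0.17, 0.115, 0.15, 0.0],
    [0, 0, 13.5, 0.2, 0.125, 0.15, 0.0],
    [0, 0, 13.5, 0.2195, 0.131, 0.15, 0.0]
  ]
}}

```text
t: 11.72
ee_pos: [0.6395, 0.1351, 0.153]
tool_rot: [3.139, 0.092, -0.005]
force: [0.1, -0.3, -2.1]
opening: 0.0594
```

>>> {"op": "carry_out", "data": {
  "series": [
    [0, 0, 0, 0, 0, 0, 0.0],
    [0, 0, 0, 0, 0, 0, 0.0],
    [0, 0, 0, 0, 0, 0, 0.0],
    [0, 0, 0, 0, 0, 0, 0.0]
  ]
}}

```text
t: 12.05
ee_pos: [0.6381, 0.1347, 0.1526]
tool_rot: [3.139, 0.092, -0.007]
force: [-0.2, -0.0, -1.9]
opening: 0.0588
```

```bash
python3 - <<'E'
from h import *
o=st(); print(Ro.from_rotvec(o['tool_rot']).as_matrix()[:,2])
g=save('side','s10.png',(250,100,490,290),3.3)
g=save('wrist','w10.png')
E
```

```text
12.05 [0.6381 0.1347 0.1526] yaw 3.35 op 0.0588 F [-0.2 -0.  -1.9]
[-0.00463523 -0.00137807 -0.99998831]
```

View pics/s10.png

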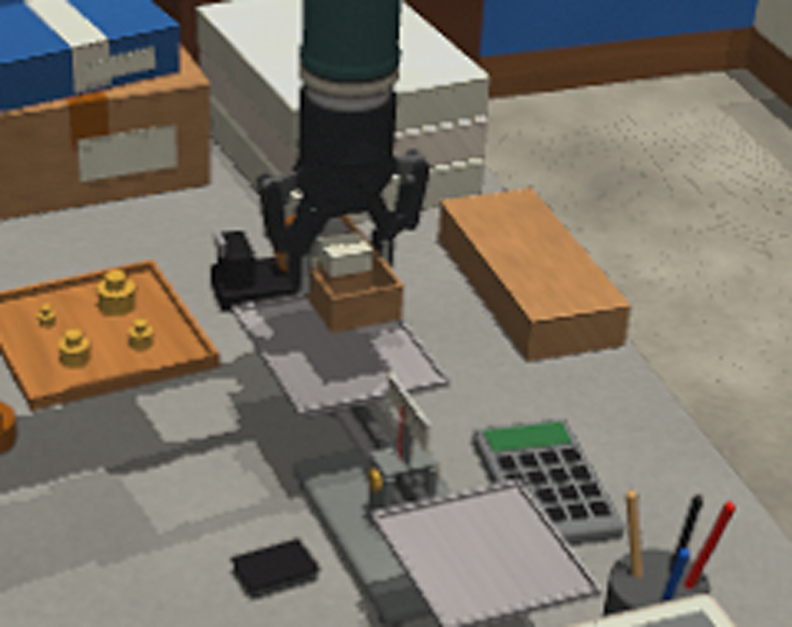

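View pics/w10.png

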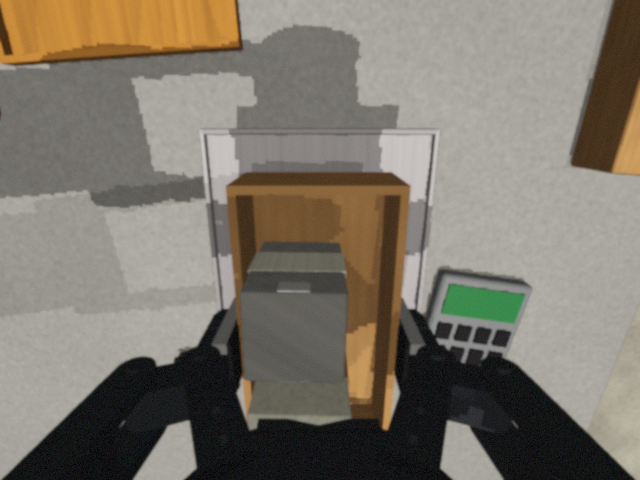

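>>> {"op": "carry_out", "data": {
  "series": [
    [0, 0, 0, 0, -0.001, -0.02, 0.0],
    [0, 0, 0, 0, -0.001, -0.04, 0.0],
    [0, 0, 0, 0, -0.001, -0.05, 0.0],
    [0, 0, 0, 0, -0.001, -0.06, 0.0],
    [0, 0, 0, 0, -0.001, -0.066, 0.0],
    [0, 0, 0, 0, -0.001, -0.072, 0.0],
    [0, 0, 0, 0, -0.001, -0.072, 0.0],
    [0, 0, 0, 0, -0.001, -0.072, 0.0]
  ]
}}

```text
t: 12.82
ee_pos: [0.6385, 0.1338, 0.0812]
tool_rot: [3.139, 0.091, -0.006]
force: [-0.9, -0.1, -1.0]
opening: 0.0594
```

```bash
python3 - <<'E'
from h import *
o=st()
g=save('side','s11.png',(250,100,490,290),3.3)
E
```

```text
12.82 [0.6385 0.1338 0.0812] yaw 3.34 op 0.0594 F [-0.9 -0.1 -1. ]
```

View pics/s11.png

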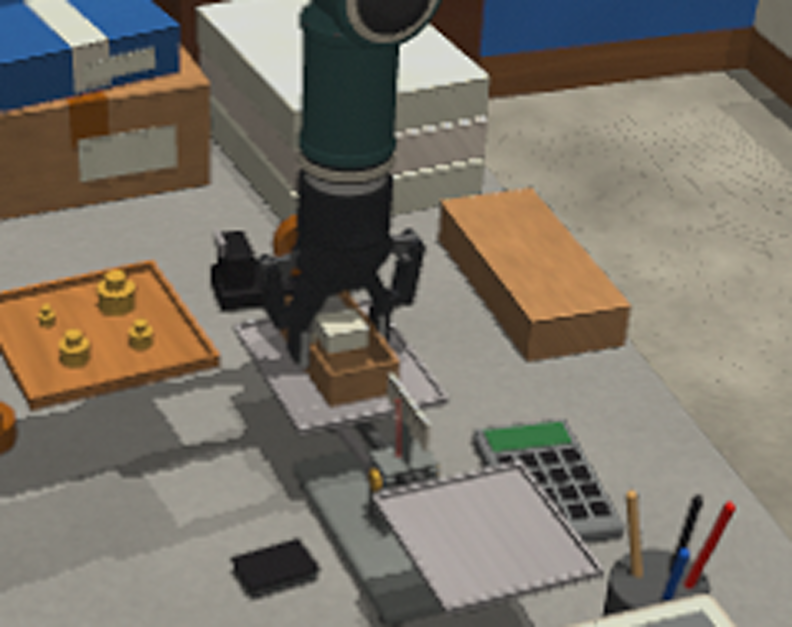

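>>> {"op": "carry_out", "data": {
  "series": [
    [0, 0, 0, 0, 0, 0, 0.3],
    [0, 0, 0, 0, 0, 0, 0.6],
    [0, 0, 0, 0, 0, 0, 0.75],
    [0, 0, 0, 0, 0, 0, 0.75],
    [0, 0, 0, 0, 0, 0.03, 0.75],
    [0, 0, 0, 0, 0, 0.07, 0.75],
    [0, 0, 0, 0, 0, 0.11, 0.75],
    [0, 0, 0, -0.02, 0.035, 0.11, 0.6],
    [0, 0, 0, -0.04, 0.07, 0.11, 0.4],
    [0, 0, 0, -0.06, 0.105, 0.11, 0.3],
    [0, 0, 0, -0.08, 0.14, 0.11, 0.3],
    [0, 0, 0, -0.1, 0.175, 0.11, 0.3]
  ]
}}

```text
t: 13.87
ee_pos: [0.5381, 0.3102, 0.1925]
tool_rot: [3.14, 0.09, -0.002]
force: [0.2, -0.1, -1.1]
opening: 0.0555
```

>>> {"op": "carry_out", "data": {
  "series": [
    [0, 0, 0, -0.02, 0.035, 0, 0.3],
    [0, 0, 0, -0.037, 0.073, -0.03, 0.3],
    [0, 0, 0, -0.037, 0.073, -0.05, 0.3],
    [0, 0, 0, -0.037, 0.073, -0.05, 0.3],
    [0, 0, 0, -0.037, 0.073, -0.05, 0.3],
    [0, 0, 0, -0.037, 0.073, -0.05, 0.3]
  ]
}}

```text
t: 14.37
ee_pos: [0.5019, 0.3829, 0.1434]
tool_rot: [3.14, 0.09, -0.001]
force: [0.1, 0.4, 0.9]
opening: 0.0556
```

```bash
python3 - <<'E'
from h import *
o=st()
g=save('side','s12.png',(250,100,490,290),3.3)
g=save('wrist','w12.png'); W=cloud(g,o)
for n,(x,y),z in (('200',(.5012,.3816),.022),('50',(.508,.3134),.017),('20',(.4325,.3726),.013),('100',(.4454,.3065),.019)): print(n,mar(W,x,y,.025,z,.045))
E
```

```text
14.37 [0.5019 0.3829 0.1434] yaw 3.29 op 0.0556 F [0.1 0.4 0.9]
200 (np.int64(1570), array([0.5019, 0.3848]), array([0.0348, 0.0351]), 11.8, np.float64(0.0267))
50 (np.int64(457), array([0.5093, 0.3159]), array([0.0208, 0.0209]), 2.7, np.float64(0.0199))
20 (np.int64(287), array([0.4334, 0.3747]), array([0.0135, 0.0152]), 59.2, np.float64(0.016))
100 (np.int64(154), array([0.4486, 0.3117]), array([0.018 , 0.0273]), 58.3, np.float64(0.0221))
```

View pics/s12.png

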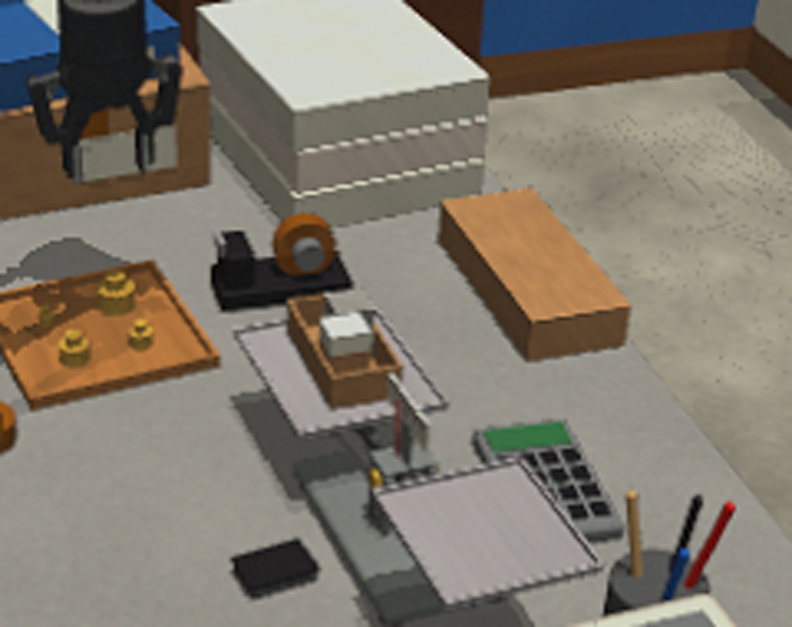

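View pics/w12.png

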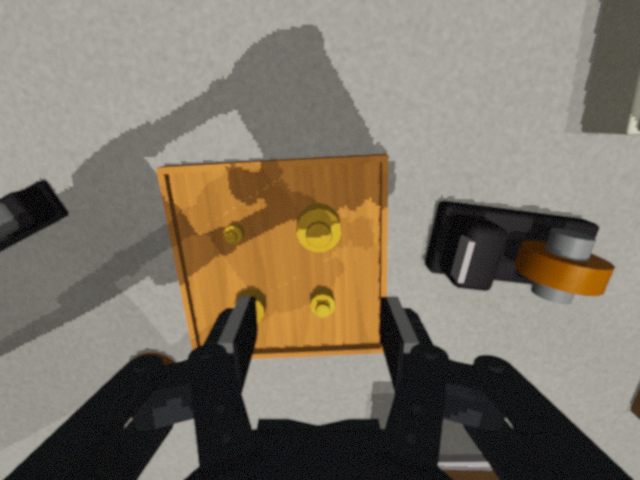

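>>> {"op": "carry_out", "data": {
  "series": [
    [0, 0, 0, 0, 0.001, -0.04, 0.3],
    [0, 0, 0, 0, 0.001, -0.08, 0.3],
    [0, 0, 0, 0, 0.001, -0.11, 0.3],
    [0, 0, 0, 0, 0.001, -0.131, 0.3],
    [0, 0, 0, 0, 0.001, -0.131, 0.3],
    [0, 0, 0, 0, 0.001, -0.131, -0.2],
    [0, 0, 0, 0, 0.001, -0.131, -0.5],
    [0, 0, 0, 0, 0.001, -0.131, -0.8],
    [0, 0, 0, 0, 0.001, -0.131, -0.8],
    [0, 0, 0, 0, 0.001, -0.131, -0.8],
    [0, 0, 0, 0, 0.001, -0.1, -0.8],
    [0, 0, 0, 0, 0.001, -0.06, -0.8]
  ]
}}

```text
t: 15.47
ee_pos: [0.4995, 0.3815, 0.0812]
tool_rot: [3.136, 0.088, -0.01]
force: [-0.3, 0.1, -2.0]
opening: 0.0339
```

>>> {"op": "carry_out", "data": {
  "series": [
    [0, 0, 0, 0, 0, 0.03, -0.8],
    [0, 0, 0, 0, 0, 0.07, -0.8],
    [0, 0, 0, 0, 0, 0.1, -0.8],
    [0, 0, 0, 0, 0, 0.12, -0.8],
    [0, 0, 0, 0, 0, 0.12, -0.8],
    [0, 0, 0, 0, 0, 0.12, -0.8]
  ]
}}

```text
t: 15.97
ee_pos: [0.5003, 0.3822, 0.2031]
tool_rot: [3.139, 0.088, -0.005]
force: [-0.0, 0.6, -3.4]
opening: 0.034
```

```bash
python3 - <<'E'
from h import *
o=st()
g=save('wrist','w13.png')
E
```

```text
15.97 [0.5003 0.3822 0.2031] yaw 3.23 op 0.034 F [-0.   0.6 -3.4]
```

View pics/w13.png

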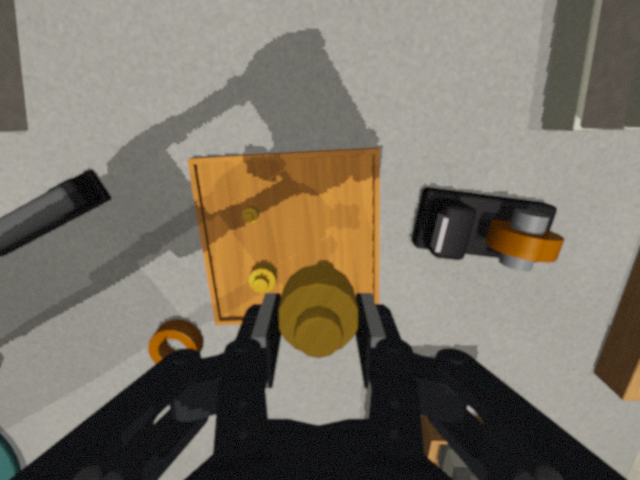

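>>> {"op": "carry_out", "data": {
  "series": [
    [0, 0, 0, 0.01, -0.04, 0, -0.8],
    [0, 0, 0, 0.02, -0.08, 0, -0.8],
    [0, 0, 0, 0.03, -0.12, 0, -0.8],
    [0, 0, 0, 0.04, -0.16, 0, -0.8],
    [0, 0, 0, 0.05, -0.2, 0, -0.8],
    [0, 0, 0, 0.06, -0.24, 0, -0.8],
    [0, 0, 0, 0.07, -0.28, 0, -0.8],
    [0, 0, 0, 0.08, -0.32, 0, -0.8],
    [0, 0, 0, 0.09, -0.36, 0, -0.8],
    [0, 0, 0, 0.1, -0.4, 0, -0.8],
    [0, 0, 0, 0.11, -0.44, 0, -0.8],
    [0, 0, 0, 0.12, -0.48, 0, -0.8]
  ]
}}

```text
t: 17.02
ee_pos: [0.6171, -0.1003, 0.1968]
tool_rot: [3.138, 0.088, -0.02]
force: [1.0, 0.4, -1.6]
opening: 0.0339
```

>>> {"op": "carry_out", "data": {
  "series": [
    [0, 0, 0, 0.01, -0.03, 0, -0.8],
    [0, 0, 0, 0.02, -0.06, 0, -0.8],
    [0, 0, 0, 0.032, -0.084, 0, -0.8],
    [0, 0, 0, 0.032, -0.084, 0, -0.8],
    [0, 0, 0, 0.032, -0.084, 0, -0.8],
    [0, 0, 0, 0.032, -0.084, 0, -0.8]
  ]
}}

```text
t: 17.52
ee_pos: [0.6474, -0.1835, 0.1937]
tool_rot: [3.14, 0.088, -0.027]
force: [-0.1, 0.1, -2.6]
opening: 0.0341
```

```bash
python3 - <<'E'
from h import *
o=st()
g=save('wrist','w14.png');W=cloud(g,o); 
print(np.nanmedian(W[100:200,300:330,2]))
g=save('side','s14.png',(250,100,490,290),3.3);W=cloud(g)
P=W.reshape(-1,3);m=(abs(P[:,0]-.62)<.04)&(abs(P[:,1]+.12)<.03)&(P[:,2]>.08)&(P[:,2]<.13);print('plate z',np.median(P[m][:,2]),m.sum())
E
```

```text
17.52 [ 0.6474 -0.1835  0.1937] yaw 3.2 op 0.0341 F [-0.1  0.1 -2.6]
0.11693925759308615
plate z 0.11641833831951237 478
```

View pics/s14.png

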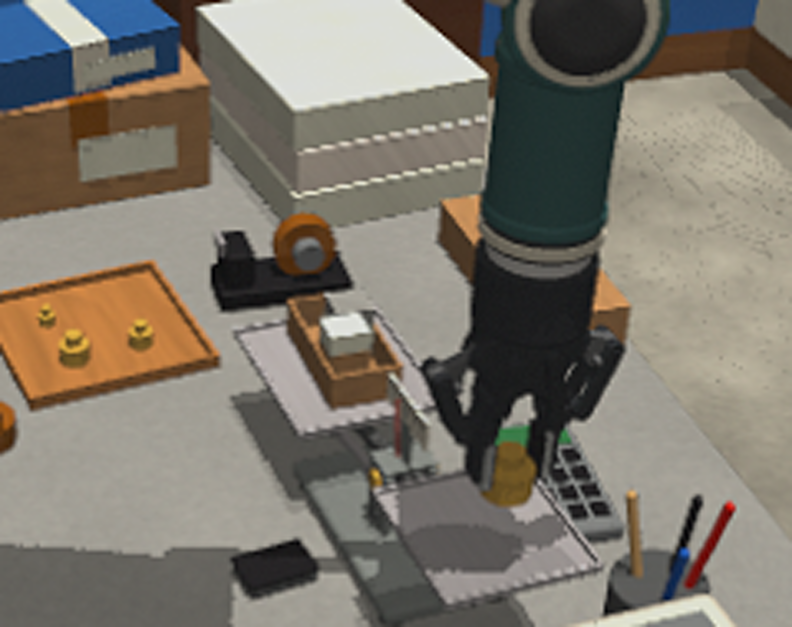

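View pics/w14.png

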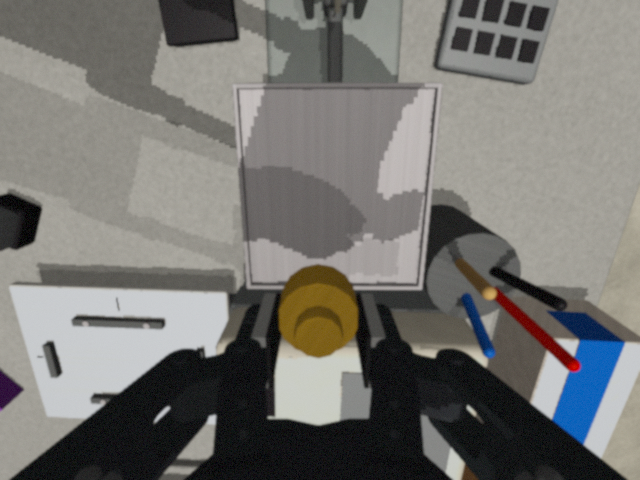

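>>> {"op": "carry_out", "data": {
  "series": [
    [0, -0.9, 0, 0.003, 0, -0.02, -0.8],
    [0, -0.9, 0, 0.003, 0, -0.04, -0.8],
    [0, -0.9, 0, 0.003, 0, -0.055, -0.8],
    [0, -0.9, 0, 0.003, 0, -0.063, -0.8],
    [0, -0.9, 0, 0.003, 0, -0.069, -0.8],
    [0, -0.9, 0, 0.003, 0, -0.069, -0.8],
    [0, -0.9, 0, 0.003, 0, -0.069, -0.8]
  ]
}}

```text
t: 18.2
ee_pos: [0.6513, -0.1823, 0.1267]
tool_rot: [3.139, 0.091, 0.002]
force: [0.2, 0.5, -1.1]
opening: 0.0335
```

```bash
python3 - <<'E'
from h import *
o=st()
g=save('side','s15.png',(350,180,490,310),5)
E
```

```text
18.2 [ 0.6513 -0.1823  0.1267] yaw 3.31 op 0.0335 F [ 0.2  0.5 -1.1]
```

View pics/s15.png

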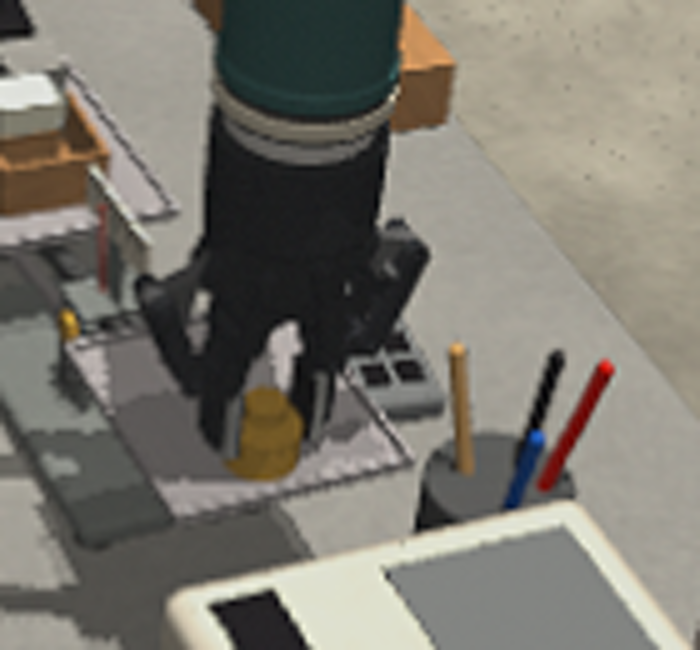

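>>> {"op": "carry_out", "data": {
  "series": [
    [0, 0, 0, 0, 0, -0.002, -0.8],
    [0, 0, 0, 0, 0, -0.002, -0.8],
    [0, 0, 0, 0, 0, -0.002, 0.1],
    [0, 0, 0, 0, 0, -0.002, 0.3],
    [0, 0, 0, 0, 0, -0.002, 0.3],
    [0, 0, 0, 0, 0, -0.002, 0.3],
    [0, 0, 0, 0, 0, 0.03, 0.3],
    [0, 0, 0, 0, 0, 0.07, 0.3],
    [0, 0, 0, -0.01, 0.03, 0.08, 0.3],
    [0, 0, 0, -0.03, 0.07, 0.08, 0.3],
    [0, 0, 0, -0.05, 0.11, 0.08, 0.3],
    [0, 0, 0, -0.07, 0.15, 0.08, 0.3]
  ]
}}

```text
t: 19.25
ee_pos: [0.5854, -0.0399, 0.2081]
tool_rot: [3.138, 0.088, 0.006]
force: [1.0, 0.4, -0.3]
opening: 0.0552
```

>>> {"op": "carry_out", "data": {
  "series": [
    [0, 0, 0, 0, 0.04, 0, 0.2],
    [0, 0, 0, -0.01, 0.08, 0, 0.2],
    [0, 0, 0, -0.02, 0.12, 0, 0.2],
    [0, 0, 0, -0.03, 0.16, 0, 0.2],
    [0, 0, 0, -0.04, 0.2, 0, 0.2],
    [0, 0, 0, -0.05, 0.24, 0, 0.2],
    [0, 0, 0, -0.06, 0.28, 0, 0.2],
    [0, 0, 0, -0.06, 0.31, 0, 0.2],
    [0, 0, 0, -0.06, 0.33, 0, 0.2],
    [0, 0, 0, -0.06, 0.33, 0, 0.2],
    [0, 0, 0, -0.06, 0.33, 0, 0.2],
    [0, 0, 0, -0.06, 0.33, 0, 0.2]
  ]
}}

```text
t: 20.25
ee_pos: [0.5253, 0.2895, 0.208]
tool_rot: [3.137, 0.089, 0.005]
force: [0.4, -0.3, -0.6]
opening: 0.0514
```

>>> {"op": "carry_out", "data": {
  "series": [
    [0, 0, 0, 0, 0, 0, 0.2],
    [0, 0, 0, 0, 0, 0, 0.2],
    [0, 0, 0, 0, 0, 0, 0.2],
    [0, 0, 0, 0, 0, 0, 0.2],
    [0, 0, 0, 0, 0, 0, 0.2],
    [0, 0, 0, 0, 0, 0, 0.2],
    [0, 0, 0, 0, 0, 0, 0.2],
    [0, 0, 0, 0, 0, 0, 0.2],
    [0, 0, 0, 0, 0, 0, 0.2]
  ]
}}

```text
t: 21.0
ee_pos: [0.5253, 0.2896, 0.208]
tool_rot: [3.137, 0.089, 0.005]
force: [0.7, 0.8, -0.5]
opening: 0.0511
```

```bash
cat >> h.py <<'E'
def plates(g):
    W=cloud(g); P=W.reshape(-1,3)
    for n,(x,y),(hx,hy) in (('goods near edge',(.59,.133),(.012,.06)),('weight near',(.612,-.1495),(.015,.05))):
        m=(abs(P[:,0]-x)<hx)&(abs(P[:,1]-y)<hy)&(P[:,2]>.065)&(P[:,2]<.13); print(n,np.median(P[m][:,2]).round(4),m.sum())
E
python3 - <<'E'
from h import *
o=st()
g=save('side','s16.png',(300,150,460,290),5); plates(g)
g=save('top','t16.png',(210,120,430,240),3.6); plates(g)
g=save('wrist','w16.png')
E
```

```text
21.0 [0.5253 0.2896 0.208 ] yaw 3.24 op 0.0511 F [ 0.7  0.8 -0.5]
goods near edge 0.091 209
weight near 0.0999 349
goods near edge 0.0904 577
weight near 0.0994 620
```

View pics/s16.png

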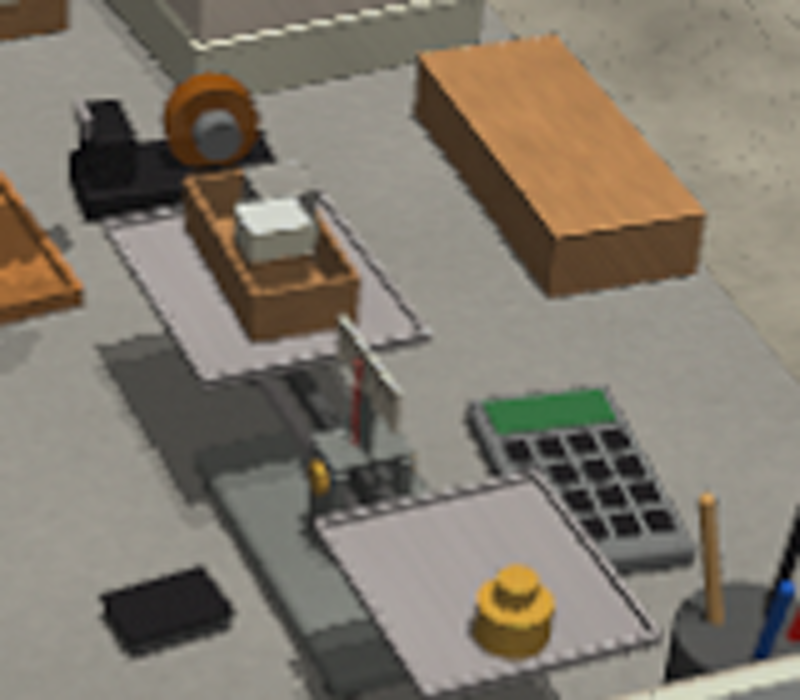

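View pics/t16.png

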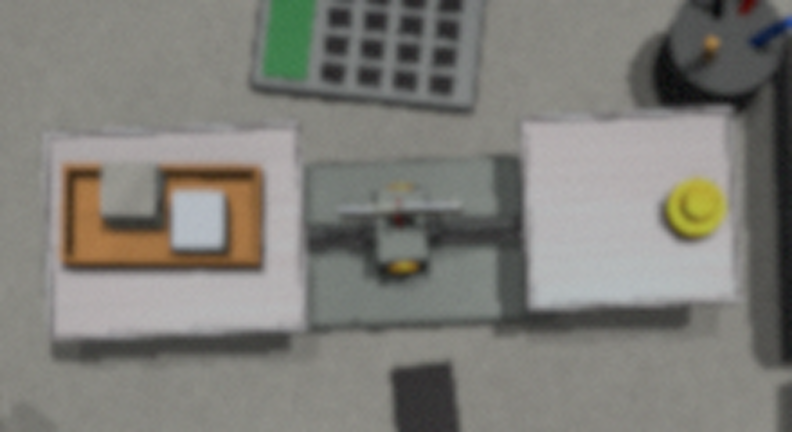

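>>> {"op": "carry_out", "data": {
  "series": [
    [0, 0, 0, -0.03, 0.03, -0.02, -0.1],
    [0, 0, 0, -0.06, 0.06, -0.04, -0.1],
    [0, 0, 0, -0.092, 0.0845, -0.07, -0.1],
    [0, 0, 0, -0.092, 0.0845, -0.1, -0.1],
    [0, 0, 0, -0.092, 0.0845, -0.1, -0.1],
    [0, 0, 0, -0.092, 0.0845, -0.1, -0.1],
    [0, 0, 0, -0.092, 0.0845, -0.1, -0.1]
  ]
}}

```text
t: 21.73
ee_pos: [0.4342, 0.3743, 0.1089]
tool_rot: [3.138, 0.09, 0.007]
force: [0.7, -0.0, 0.3]
opening: 0.0387
```

```bash
python3 - <<'E'
from h import *
o=st()
g=save('wrist','w17.png');W=cloud(g,o)
print(mar(W,.433,.374,.02,.012,.03))
E
```

```text
21.73 [0.4342 0.3743 0.1089] yaw 3.27 op 0.0387 F [ 0.7 -0.   0.3]
(np.int64(377), array([0.4328, 0.3742]), array([0.0145, 0.0154]), 85.2, np.float64(0.0167))
```

View pics/w17.png

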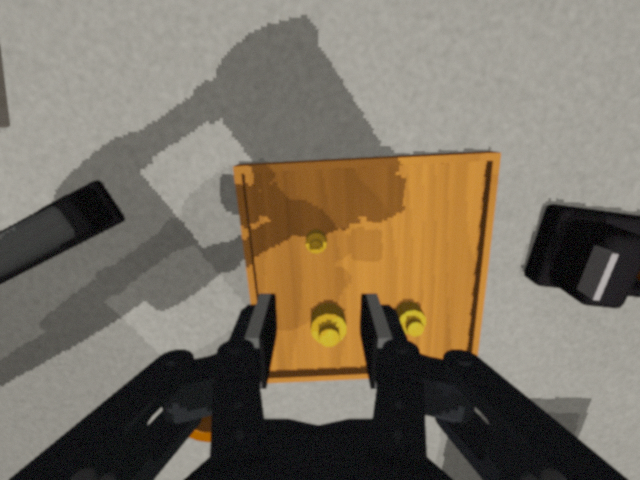

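>>> {"op": "carry_out", "data": {
  "series": [
    [0, 0, 0, -0.001, 0, -0.04, -0.2],
    [0, 0, 0, -0.001, 0, -0.07, -0.2],
    [0, 0, 0, -0.001, 0, -0.09, -0.2],
    [0, 0, 0, -0.001, 0, -0.0995, -0.2],
    [0, 0, 0, -0.001, 0, -0.0995, -0.2],
    [0, 0, 0, -0.001, 0, -0.0995, -0.6],
    [0, 0, 0, -0.001, 0, -0.0995, -1],
    [0, 0, 0, -0.001, 0, -0.0995, -1],
    [0, 0, 0, -0.001, 0, -0.0995, -1],
    [0, 0, 0, -0.001, 0, -0.0995, -1],
    [0, 0, 0, -0.001, 0, -0.07, -1],
    [0, 0, 0, -0.001, 0, -0.03, -1]
  ],
  "newtons": 30
}}

```text
t: 22.78
ee_pos: [0.4309, 0.3722, 0.0768]
tool_rot: [3.134, 0.088, -0.002]
force: [1.0, 1.0, -0.2]
opening: 0.0126
```

>>> {"op": "carry_out", "data": {
  "series": [
    [0, 0, 0, 0, 0, 0.04, -1],
    [0, 0, 0, 0.01, -0.02, 0.08, -1],
    [0, 0, 0, 0.02, -0.05, 0.12, -1],
    [0, 0, 0, 0.04, -0.09, 0.12, -1],
    [0, 0, 0, 0.06, -0.13, 0.12, -1],
    [0, 0, 0, 0.08, -0.16, 0.12, -1],
    [0, 0, 0, 0.1, -0.2, 0.12, -1],
    [0, 0, 0, 0.12, -0.23, 0.12, -1],
    [0, 0, 0, 0.14, -0.26, 0.12, -1],
    [0, 0, 0, 0.16, -0.29, 0.12, -1],
    [0, 0, 0, 0.17, -0.33, 0.12, -1],
    [0, 0, 0, 0.18, -0.36, 0.12, -1]
  ]
}}

```text
t: 23.78
ee_pos: [0.6115, 0.0095, 0.197]
tool_rot: [3.133, 0.087, -0.002]
force: [-0.0, -0.2, -0.3]
opening: 0.0125
```

>>> {"op": "carry_out", "data": {
  "series": [
    [0, 0, 0, 0.01, -0.03, 0, -1],
    [0, 0, 0, 0.02, -0.07, 0, -1],
    [0, 0, 0, 0.03, -0.1, 0, -1],
    [0, 0, 0, 0.038, -0.12, 0, -1],
    [0, 0, 0, 0.038, -0.13, 0, -1],
    [0, 0, 0, 0.038, -0.13, 0, -1],
    [0, 0, 0, 0.038, -0.13, 0, -1],
    [0, 0, 0, 0.038, -0.13, 0, -1]
  ]
}}

```text
t: 24.45
ee_pos: [0.6489, -0.1191, 0.1969]
tool_rot: [3.134, 0.088, -0.003]
force: [-0.1, 0.6, -0.7]
opening: 0.0129
```

```bash
python3 - <<'E'
from h import *
o=st();  print(Ro.from_rotvec(o['tool_rot']).as_matrix()[:,2])
g=save('wrist','w18.png');W=cloud(g,o); print(mar(W,.65,-.18,.03,.11,.15))
P=W.reshape(-1,3);m=(abs(P[:,0]-.62)<.03)&(abs(P[:,1]+.12)<.03)&(P[:,2]>.08)&(P[:,2]<.13);print('plate z',np.median(P[m][:,2]),m.sum())
E
```

```text
24.45 [ 0.6489 -0.1191  0.1969] yaw 3.23 op 0.0129 F [-0.1  0.6 -0.7]
[-0.00156098 -0.00654447 -0.99997737]
(np.int64(681), array([ 0.6521, -0.1871]), array([0.0215, 0.0252]), 4.4, np.float64(0.135))
plate z 0.10046989808112555 6193
```

View pics/w18.png

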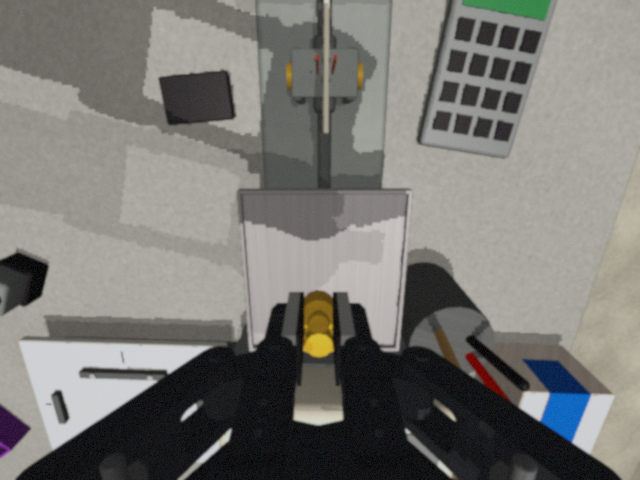

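>>> {"op": "carry_out", "data": {
  "series": [
    [0.3, 0, 0, 0, 0, -0.03, -1],
    [0.3, 0, 0, 0, 0, -0.06, -1],
    [0.3, 0, 0, 0, 0, -0.08, -1],
    [0.3, 0, 0, 0, 0, -0.087, -1],
    [0.3, 0, 0, 0, 0, -0.0935, -1],
    [0.3, 0, 0, 0, 0, -0.0935, -1],
    [0.3, 0, 0, 0, 0, -0.0935, -0.5],
    [0.3, 0, 0, 0, 0, -0.0935, -0.3],
    [0.3, 0, 0, 0, 0, -0.0935, -0.3],
    [0.3, 0, 0, 0, 0, -0.0935, -0.3],
    [0.3, 0, 0, 0, 0, -0.06, -0.3],
    [0.3, 0, 0, 0, 0, -0.02, -0.3]
  ]
}}

```text
t: 25.5
ee_pos: [0.6458, -0.1183, 0.1735]
tool_rot: [-3.14, -0.089, 0.016]
force: [0.9, 0.2, 0.2]
opening: 0.0295
```

>>> {"op": "carry_out", "data": {
  "series": [
    [0, 0, 0, -0.01, 0.02, 0.03, 0.0],
    [0, 0, 0, -0.03, 0.05, 0.03, 0.2],
    [0, 0, 0, -0.05, 0.08, 0.03, 0.2],
    [0, 0, 0, -0.07, 0.11, 0.03, 0.2],
    [0, 0, 0, -0.09, 0.14, 0.03, 0.2],
    [0, 0, 0, -0.11, 0.17, 0.03, 0.3],
    [0, 0, 0, -0.13, 0.2, 0.03, 0.4],
    [0, 0, 0, -0.13, 0.23, 0.03, 0.5],
    [0, 0, 0, -0.13, 0.26, 0.03, 0.7],
    [0, 0, 0, -0.13, 0.29, 0.03, 0.8],
    [0, 0, 0, -0.13, 0.3, 0.03, 0.8],
    [0, 0, 0, -0.13, 0.3, 0.03, 0.8]
  ]
}}

```text
t: 26.5
ee_pos: [0.5159, 0.1838, 0.2043]
tool_rot: [-3.139, -0.094, 0.014]
force: [0.0, -0.6, -0.1]
opening: 0.0772
```

>>> {"op": "carry_out", "data": {
  "series": [
    [0, 0, 0, 0, 0, 0, 0.8],
    [0, 0, 0, 0, 0, 0, 0.8],
    [0, 0, 0, 0, 0, 0, 0.8],
    [0, 0, 0, 0, 0, 0, 0.8],
    [0, 0, 0, 0, 0, 0, 0.8],
    [0, 0, 0, 0, 0, 0, 0.8],
    [0, 0, 0, 0, 0, 0, 0.8],
    [0, 0, 0, 0, 0, 0, 0.8],
    [0, 0, 0, 0, 0, 0, 0.8],
    [0, 0, 0, 0, 0, 0, 0.8],
    [0, 0, 0, 0, 0, 0, 0.8],
    [0, 0, 0, 0, 0, 0, 0.8]
  ]
}}

```text
t: 27.5
ee_pos: [0.5159, 0.1838, 0.2043]
tool_rot: [-3.139, -0.094, 0.014]
force: [0.5, -0.8, 0.4]
opening: 0.0765
```

```bash
python3 - <<'E'
from h import *
o=st()
g=save('side','s19.png',(300,150,460,290),5); plates(g)
g=save('top','t19.png',(210,120,430,240),3.6); plates(g)
W=cloud(g); print('rim',mar(W,.638,.134,.07,.115,.126)); print('200',mar(W,.652,-.185,.02,.114,.14));print('20',mar(W,.65,-.12,.02,.1,.12))
E
```

```text
27.5 [0.5159 0.1838 0.2043] yaw 3.45 op 0.0765 F [ 0.5 -0.8  0.4]
goods near edge 0.0967 211
weight near 0.0944 344
goods near edge 0.0958 582
weight near 0.094 608
rim (np.int64(211), array([0.6421, 0.1384]), array([0.0611, 0.1212]), 0.5, np.float64(0.1202))
200 (np.int64(183), array([ 0.6517, -0.1845]), array([0.0349, 0.0331]), 87.9, np.float64(0.1177))
20 (np.int64(41), array([ 0.6472, -0.1207]), array([0.0143, 0.0134]), 0.7, np.float64(0.1057))
```

View pics/s19.png

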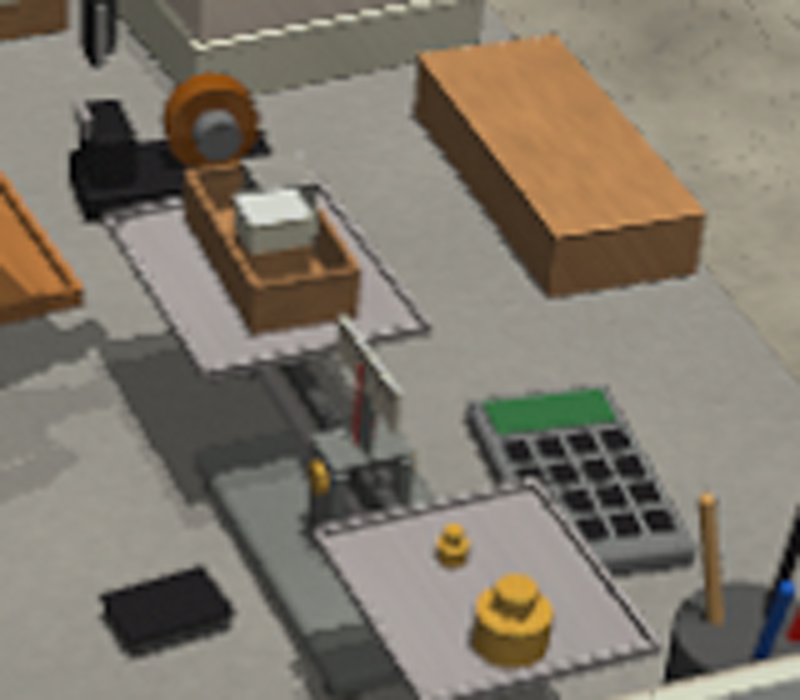

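View pics/t19.png

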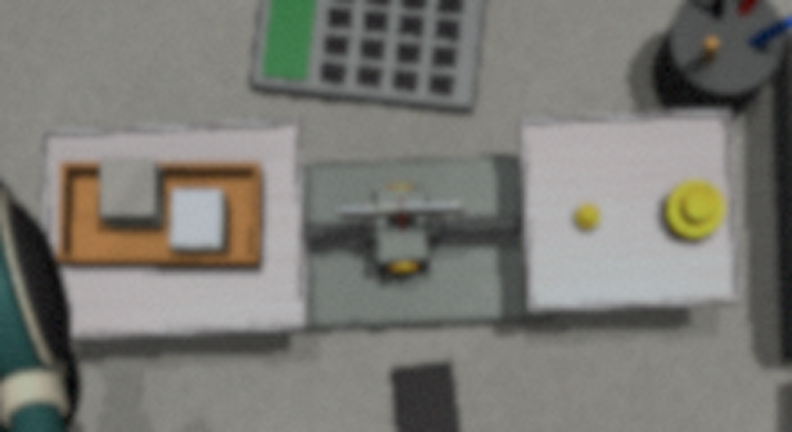

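>>> {"op": "carry_out", "data": {
  "series": [
    [0, 0.5, -1.5, 0.04, -0.015, 0, 0.9],
    [0, 0.5, -3, 0.08, -0.03, 0, 0.9],
    [0, 0.5, -3, 0.11, -0.04, 0, 0.9],
    [0, 0.5, -3, 0.126, -0.046, 0, 0.9],
    [0, 0.5, -3, 0.126, -0.046, 0, 0.9],
    [0, 0.5, -3, 0.126, -0.046, 0, 0.9],
    [0, 0.5, -3, 0.126, -0.046, 0, 0.9]
  ],
  "newtons": 40
}}

```text
t: 28.18
ee_pos: [0.641, 0.1381, 0.2038]
tool_rot: [-3.139, -0.012, 0.03]
force: [0.2, 0.8, -0.4]
opening: 0.081
```

```bash
python3 - <<'E'
from h import *
o=st();print(Ro.from_rotvec(o['tool_rot']).as_matrix()[:,2])
g=save('wrist','w20.png');W=cloud(g,o); print('rim',mar(W,.6421,.1384,.075,.122,.132))
g=load('top');W=cloud(g); show(g['image'],'t20.png',(420,210,520,330),5)
P=W.reshape(-1,3);m=(abs(P[:,0]-.456)<.1)&(abs(P[:,1]+.347)<.075)&(P[:,2]>.0425)&(P[:,2]<.055)
Q=P[m][:,:2]; print(m.sum(),cv2.minAreaRect(Q.astype(np.float32)))
c=np.array([.456,-.347])
for n,s in dict(L=Q[:,1]-c[1]>.035,R=Q[:,1]-c[1]<-.035,F=Q[:,0]-c[0]>.062,N=Q[:,0]-c[0]<-.062).items():
    r=cv2.minAreaRect(Q[s].astype(np.float32)); print(n,s.sum(),Q[s].min(0).round(4),Q[s].max(0).round(4),np.round(r[0],4),np.round(r[1],4),r[2])
E
```

```text
28.18 [0.641  0.1381 0.2038] yaw 0.45 op 0.081 F [ 0.2  0.8 -0.4]
[-0.01896914  0.00200224 -0.99981806]
rim (np.int64(3019), array([0.6436, 0.1385]), array([0.0603, 0.1212]), 0.3, np.float64(0.1287))
717 ((0.4559420943260193, -0.3471759855747223), (0.14693959057331085, 0.19793596863746643), 89.86749267578125)
L 204 [ 0.3571 -0.3104] [ 0.555  -0.2738] [ 0.4561 -0.2917] [0.198  0.0358] 0.5624624490737915
R 227 [ 0.3584 -0.4207] [ 0.5498 -0.3821] [ 0.4543 -0.4023] [0.1914 0.0384] 0.5974953770637512
F 107 [ 0.519  -0.4207] [ 0.555  -0.2848] [ 0.5367 -0.3528] [0.1359 0.0358] 89.573974609375
N 101 [ 0.3571 -0.4152] [ 0.3938 -0.2765] [ 0.3759 -0.3458] [0.0361 0.139 ] 0.8244824409484863
```

View pics/w20.png

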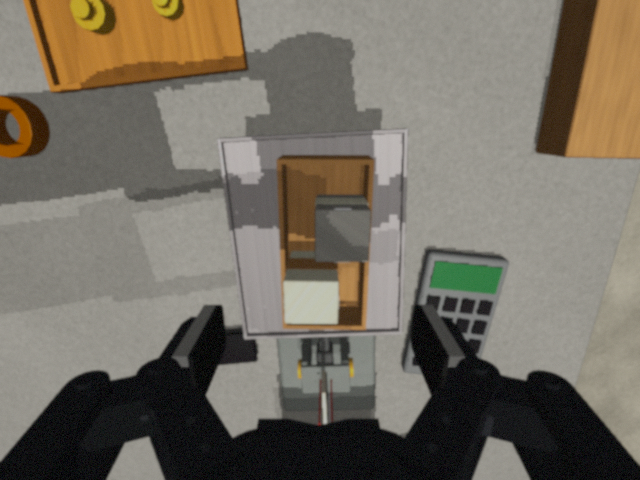

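View pics/t20.png

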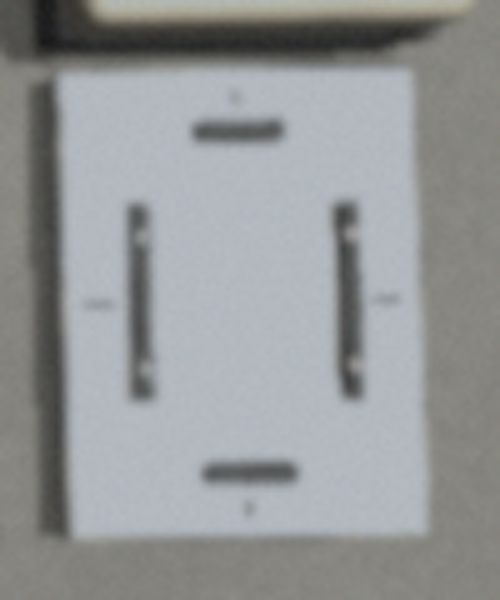

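```bash
python3 - <<'E'
from h import *
g=load('top')
pt={}
for n,(x,y) in dict(L=(140,302),R=(348,301),F=(238,131),N=(250,473),Lf=(138,205),Ln=(141,400),Rf=(345,203),Rn=(352,400)).items():
    u=(x+.5)/5-.5+420; v=(y+.5)/5-.5+210; pt[n]=atz(g,u,v,.048)[:2]; print(n,pt[n].round(4))
print('mid LR',(pt['L']+pt['R'])/2,'mid FN',(pt['F']+pt['N'])/2, 'FN len',np.linalg.norm(pt['F']-pt['N']),'LR',np.linalg.norm(pt['L']-pt['R']))
a=lambda d:np.degrees(np.arctan2(d[1],d[0]))
print(a(pt['F']-pt['N']),a(pt['L']-pt['R'])-90,a(pt['Lf']-pt['Ln']),a(pt['Rf']-pt['Rn']))
E
```

```text
L [ 0.4544 -0.2969]
R [ 0.4563 -0.3918]
F [ 0.533  -0.3418]
N [ 0.3779 -0.347 ]
Lf [ 0.4984 -0.296 ]
Ln [ 0.4101 -0.2974]
Rf [ 0.5009 -0.3907]
Rn [ 0.4115 -0.3934]
mid LR [ 0.45536306 -0.34437418] mid FN [ 0.45546919 -0.34437651] FN len 0.15514840882197814 LR 0.09488499972839515
1.906428082853133 1.1853194697348215 0.9260204431011595 1.77963926638272
```

>>> {"op": "carry_out", "data": {
  "series": [
    [0.1, -1.1, 0, 0.002, 0, -0.03, 0.9],
    [0.1, -1.1, 0, 0.002, 0, -0.06, 0.9],
    [0.1, -1.1, 0, 0.002, 0, -0.085, 0.9],
    [0.1, -1.1, 0, 0.002, 0, -0.103, 0.9],
    [0.1, -1.1, 0, 0.002, 0, -0.103, 0.9],
    [0.1, -1.1, 0, 0.002, 0, -0.103, 0.7],
    [0.1, -1.1, 0, 0.002, 0, -0.103, 0.5],
    [0.1, -1.1, 0, 0.002, 0, -0.103, 0.2],
    [0.1, -1.1, 0, 0.002, 0, -0.103, 0.0],
    [0.1, -1.1, 0, 0.002, 0, -0.103, 0.0],
    [0.1, -1.1, 0, 0.002, 0, -0.103, 0.0]
  ]
}}

```text
t: 29.15
ee_pos: [0.6438, 0.1386, 0.1024]
tool_rot: [-3.137, -0.013, -0.005]
force: [0.3, 1.0, -0.6]
opening: 0.0585
```

>>> {"op": "carry_out", "data": {
  "series": [
    [0, 0, 0, 0, 0, 0.02, 0.0],
    [0, 0, 0, 0, 0, 0.05, 0.0],
    [0, 0, 0, 0, 0, 0.08, 0.0],
    [0, 0, 0, 0, 0, 0.11, 0.0],
    [0, 0, 0, 0, 0, 0.12, 0.0],
    [0, 0, 0, 0, 0, 0.12, 0.0],
    [0, 0, 0, 0, 0, 0.12, 0.0]
  ]
}}

```text
t: 29.73
ee_pos: [0.6436, 0.1384, 0.2219]
tool_rot: [-3.137, -0.013, -0.005]
force: [-0.0, -0.0, -2.1]
opening: 0.0593
```

```bash
python3 - <<'E'
from h import *
o=st();print(Ro.from_rotvec(o['tool_rot']).as_matrix()[:,2])
g=save('wrist','w21.png')
g=save('side','s21.png',(250,60,490,290),3)
E
```

```text
29.73 [0.6436 0.1384 0.2219] yaw 0.48 op 0.0593 F [-0.  -0.  -2.1]
[ 0.0032743   0.00421195 -0.99998577]
```

View pics/w21.png

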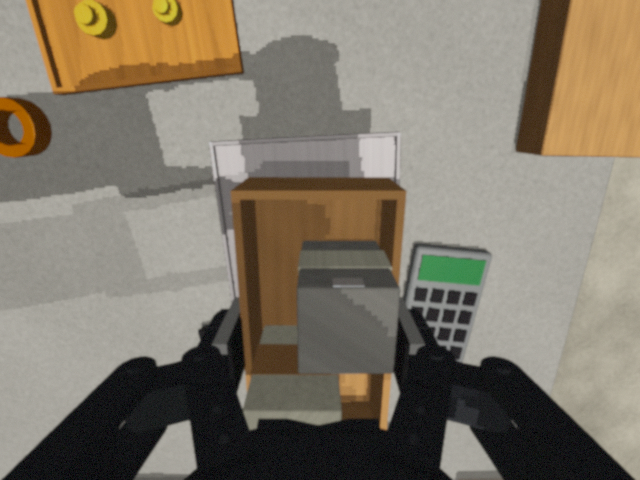

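View pics/s21.png

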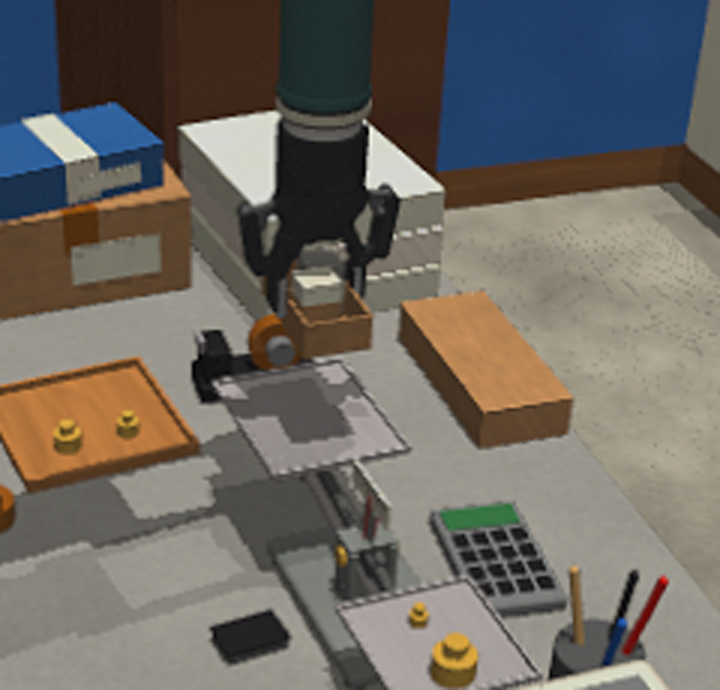

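>>> {"op": "carry_out", "data": {
  "series": [
    [0, 0, 0, -0.02, -0.03, 0, 0.0],
    [0, 0, -7, -0.04, -0.06, 0, 0.0],
    [0, 0, -14, -0.06, -0.09, 0, 0.0],
    [0, 0, -21, -0.08, -0.12, 0, 0.0],
    [0, 0, -28, -0.1, -0.15, 0, 0.0],
    [0, 0, -35, -0.12, -0.18, 0, 0.0],
    [0, 0, -42, -0.14, -0.215, 0, 0.0],
    [0, 0, -49, -0.15, -0.25, 0, 0.0],
    [0, 0, -56, -0.16, -0.285, 0, 0.0],
    [0, 0, -63, -0.17, -0.32, 0, 0.0],
    [0, 0, -70, -0.18, -0.355, 0, 0.0],
    [0, 0, -77, -0.188, -0.39, 0, 0.0]
  ]
}}

```text
t: 30.83
ee_pos: [0.4516, -0.2524, 0.2164]
tool_rot: [-2.458, 1.951, 0.006]
force: [1.4, -0.3, -2.5]
opening: 0.059
```

>>> {"op": "carry_out", "data": {
  "series": [
    [0, 0, -5, 0, -0.03, 0, 0.0],
    [0, 0, -10, 0, -0.06, -0.02, 0.0],
    [0, 0, -11, 0, -0.08, -0.04, 0.0],
    [0, 0, -11, 0, -0.09, -0.08, 0.0],
    [0, 0, -11, 0, -0.09, -0.1, 0.0],
    [0, 0, -11, 0, -0.09, -0.1, 0.0],
    [0, 0, -11, 0, -0.09, -0.1, 0.0],
    [0, 0, -11, 0, -0.09, -0.1, 0.0]
  ]
}}

```text
t: 31.5
ee_pos: [0.4516, -0.3421, 0.1164]
tool_rot: [-2.26, 2.177, 0.006]
force: [1.0, -0.4, -2.4]
opening: 0.0592
```

```bash
python3 - <<'E'
from h import *
o=st();print(Ro.from_rotvec(o['tool_rot']).as_matrix()[:,2])
g=save('wrist','w22.png')
g=save('side','s22.png',(240,230,480,430),3.2)
E
```

```text
31.5 [ 0.4516 -0.3421  0.1164] yaw -87.86 op 0.0592 F [ 1.  -0.4 -2.4]
[-5.91047378e-04  5.22132904e-03 -9.99986194e-01]
```

View pics/w22.png

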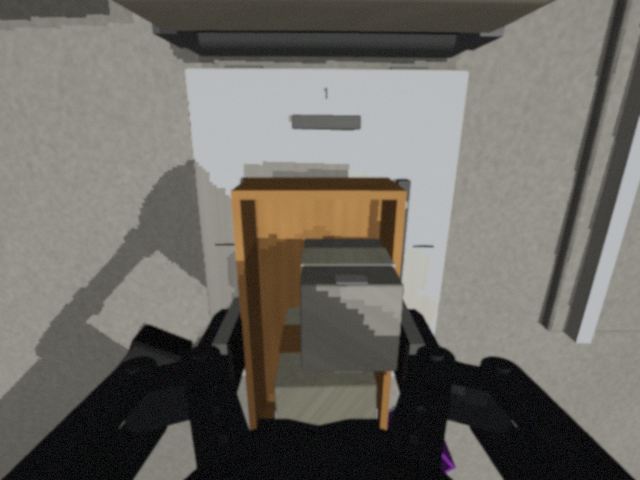

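View pics/s22.png

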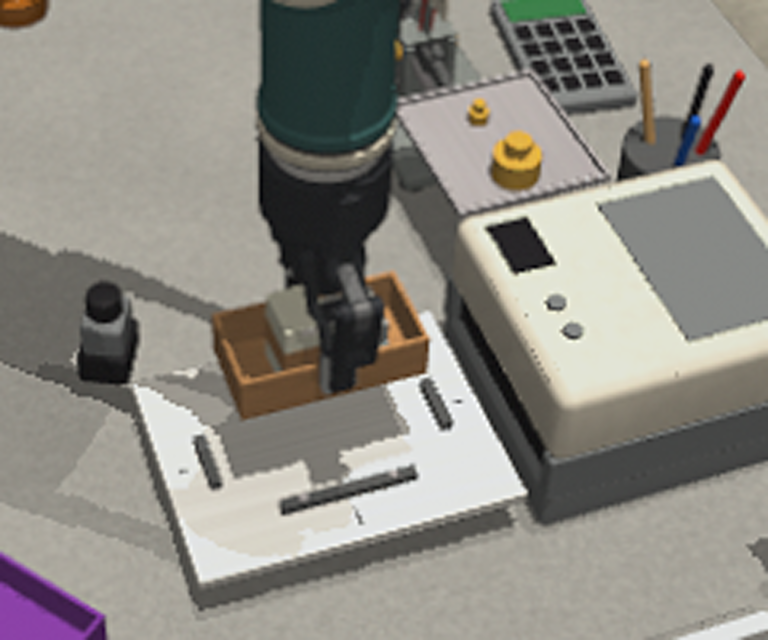

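```bash
python3 - <<'E'
from h import *
o=observe(); g=load('wrist')
for n,p,z in (('Fstop',(326,122),.048),('Ftick',(326,93),.04),('Ltick',(223,244),.04),('Rtick',(424,246),.04),('plateL',(188,70),.04),('plateR',(467,71),.04)): print(n,atz(g,*p,z,o).round(4), dep(g,*p,o).round(4))
show(g['image'],'w22c.png',(180,60,480,280),2.6)
W=cloud(g,o); V=W.copy(); V[260:]=np.nan
print(mar(V,.45,-.342,.1,.140,.148))
E
```

```text
Fstop [ 0.5356 -0.3442  0.048 ] [ 0.5356 -0.3441  0.0513]
Ftick [ 0.5518 -0.3437  0.04  ] [ 0.5517 -0.3436  0.0421]
Ltick [ 0.4553 -0.2785  0.04  ] [ 0.4561 -0.2792  0.0423]
Rtick [ 0.4589 -0.4138  0.04  ] [ 0.4598 -0.413   0.0425]
plateL [ 0.5615 -0.2632  0.04  ] [ 0.5613 -0.2639  0.042 ]
plateR [ 0.567  -0.4248  0.04  ] [ 0.5666 -0.4239  0.0424]
(np.int64(3290), array([ 0.5   , -0.3412]), array([0.0266, 0.0602]), 1.9, np.float64(0.1433))
```

View pics/w22c.png

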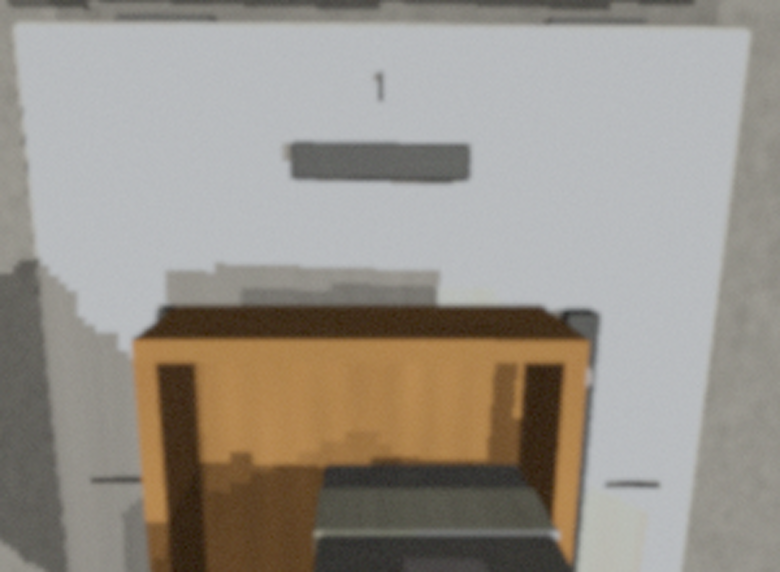

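>>> {"op": "carry_out", "data": {
  "series": [
    [0, 0.3, -0.5, 0.0045, -0.003, -0.015, 0.0],
    [0, 0.3, -0.5, 0.0045, -0.003, -0.03, 0.0],
    [0, 0.3, -0.5, 0.0045, -0.003, -0.045, 0.0],
    [0, 0.3, -0.5, 0.0045, -0.003, -0.055, 0.0],
    [0, 0.3, -0.5, 0.0045, -0.003, -0.062, 0.0],
    [0, 0.3, -0.5, 0.0045, -0.003, -0.067, 0.0],
    [0, 0.3, -0.5, 0.0045, -0.003, -0.069, 0.0],
    [0, 0.3, -0.5, 0.0045, -0.003, -0.069, 0.0],
    [0, 0.3, -0.5, 0.0045, -0.003, -0.069, 0.0]
  ]
}}

```text
t: 32.35
ee_pos: [0.4579, -0.3463, 0.05]
tool_rot: [-2.253, 2.189, 0.004]
force: [-0.2, -0.2, -1.5]
opening: 0.0593
```

```bash
python3 - <<'E'
from h import *
o=st();print(Ro.from_rotvec(o['tool_rot']).as_matrix()[:,2])
g=save('side','s23.png',(270,300,430,430),4.9)
E
```

```text
32.35 [ 0.4579 -0.3463  0.05  ] yaw -88.33 op 0.0593 F [-0.2 -0.2 -1.5]
[-0.00196825  0.0020095  -0.99999604]
```

View pics/s23.png

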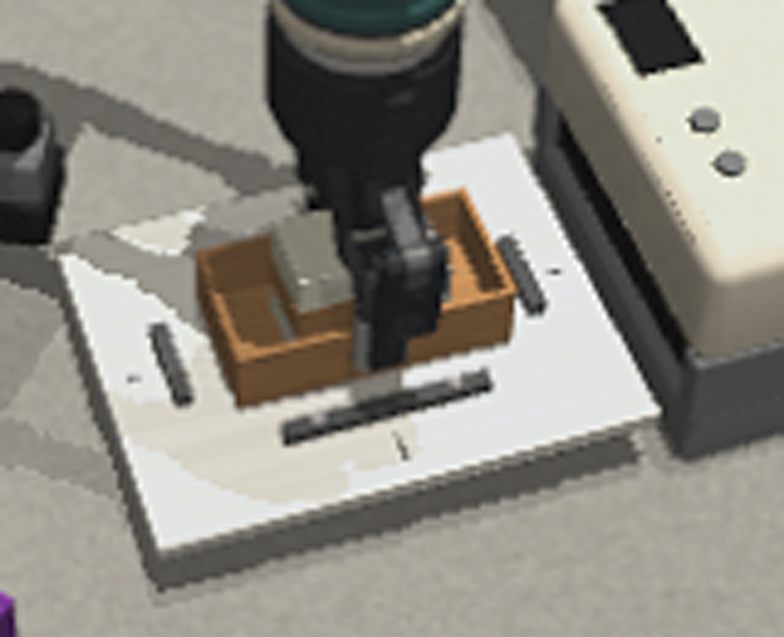

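>>> {"op": "carry_out", "data": {
  "series": [
    [0, 0, 0, -0.001, 0, -0.001, 0.0],
    [0, 0, 0, -0.001, 0, -0.002, 0.0],
    [0, 0, 0, -0.001, 0, -0.003, 0.0],
    [0, 0, 0, -0.001, 0, -0.003, 0.0]
  ]
}}

```text
t: 32.73
ee_pos: [0.4569, -0.3464, 0.0471]
tool_rot: [-2.253, 2.189, 0.004]
force: [-0.1, 0.2, -1.9]
opening: 0.0593
```

```bash
python3 - <<'E'
from h import *
o=st()
g=save('top','t24.png',(420,210,520,330),5); W=cloud(g); print(mar(W,.456,-.345,.08,.068,.08))
E
```

```text
32.73 [ 0.4569 -0.3464  0.0471] yaw -88.34 op 0.0593 F [-0.1  0.2 -1.9]
(np.int64(162), array([ 0.4562, -0.3457]), array([0.1181, 0.062 ]), 0.8, np.float64(0.0717))
```

View pics/t24.png

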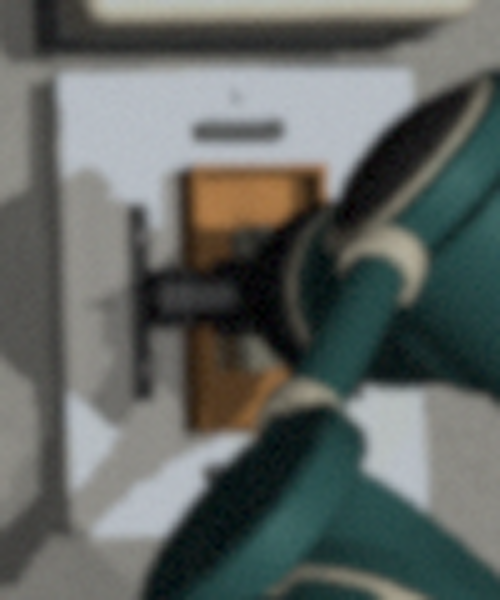

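>>> {"op": "carry_out", "data": {
  "series": [
    [0, 0, 0, 0, 0, -0.001, 0.0],
    [0, 0, 0, 0, 0, -0.002, 0.0],
    [0, 0, 0, 0, 0, -0.002, 0.0],
    [0, 0, 0, 0, 0, -0.002, 0.0]
  ]
}}

```text
t: 33.12
ee_pos: [0.4569, -0.3465, 0.0467]
tool_rot: [2.253, -2.189, -0.004]
force: [-4.7, 2.7, 8.3]
opening: 0.0589
```

>>> {"op": "carry_out", "data": {
  "series": [
    [0, 0, 0, 0, 0, 0.0, 0.0],
    [0, 0, 0, 0, 0, 0.0, 0.2],
    [0, 0, 0, 0, 0, 0.0, 0.5],
    [0, 0, 0, 0, 0, 0.001, 0.75],
    [0, 0, 0, 0, 0, 0.002, 0.75],
    [0, 0, 0, 0, 0, 0.002, 0.75],
    [0, 0, 0, 0, 0, 0.03, 0.75],
    [0, 0, 0, 0, 0, 0.07, 0.75],
    [0, 0, 0, 0, 0, 0.11, 0.75],
    [0, 0, 0, 0, 0, 0.13, 0.7],
    [0, 0, 0, 0, 0, 0.13, 0.7],
    [0, 0, 0, 0, 0, 0.13, 0.7]
  ]
}}

```text
t: 34.12
ee_pos: [0.4581, -0.3474, 0.1789]
tool_rot: [-2.253, 2.189, -0.003]
force: [-0.0, 0.3, -0.3]
opening: 0.0724
```

>>> {"op": "carry_out", "data": {
  "series": [
    [0, 0, 0, -0.03, 0.0, 0.0, 0.5],
    [0, 0, 0, -0.04, 0.0, 0.0, 0.5],
    [0, 0, 0, -0.04, 0.0, 0.0, 0.5],
    [0, 0, 0, -0.04, 0.0, 0.0, 0.5]
  ]
}}

```text
t: 34.45
ee_pos: [0.4172, -0.3468, 0.1773]
tool_rot: [-2.252, 2.19, 0.0]
force: [0.6, -0.5, -0.2]
opening: 0.064
```

```bash
python3 - <<'E'
from h import *
o=st()
g=save('wrist','w25.png'); W=cloud(g,o); print('carton',mar(W,.456,-.345,.08,.07,.08))
P=W.reshape(-1,3);m=(abs(P[:,0]-.456)<.1)&(abs(P[:,1]+.347)<.075)&(P[:,2]>.046)&(P[:,2]<.056)
print('z bed',np.nanmedian(W[90:110,280:300,2]))
E
```

```text
34.45 [ 0.4172 -0.3468  0.1773] yaw -88.41 op 0.064 F [ 0.6 -0.5 -0.2]
carton (np.int64(2204), array([ 0.4573, -0.3464]), array([0.1203, 0.0602]), 1.4, np.float64(0.0719))
z bed 0.04342736054618582
```

View pics/w25.png

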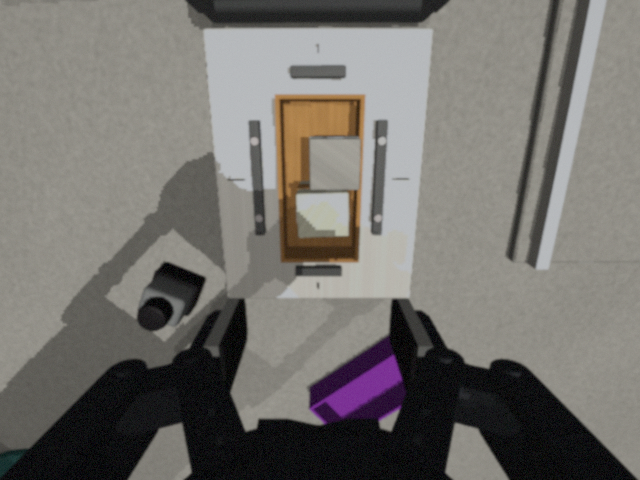

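```bash
python3 - <<'E'
from h import *
o=observe(); g=load('wrist')
q={n:atz(g,*p,.048,o)[:2] for n,p in dict(F=(318,72),N=(319,271),L=(258,178),R=(380,178)).items()}
print(q,(q['F']+q['N'])/2,(q['L']+q['R'])/2)
a=lambda d:np.degrees(np.arctan2(d[1],d[0])); print(a(q['F']-q['N']),a(q['L']-q['R'])-90)
for z in (.0405,): 
  t=[atz(g,*p,.04,o)[:2] for p in ((236,179),(401,178))]; print(t,sum(t)/2)
g=save('top','t25.png',(420,210,520,330),5); W=cloud(g); print(mar(W,.456,-.345,.08,.068,.08))
E
```

```text
{'F': array([ 0.53436283, -0.3437801 ]), 'N': array([ 0.38022399, -0.34884728]), 'L': array([ 0.45771742, -0.2991073 ]), 'R': array([ 0.46031014, -0.39414084])} [ 0.45729341 -0.34631369] [ 0.45901378 -0.34662407]
1.8828717390967273 1.5627654727011873
[array([ 0.45521676, -0.28006345]), array([ 0.45962893, -0.41246793])] [ 0.45742284 -0.34626569]
(np.int64(214), array([ 0.4573, -0.3461]), array([0.1161, 0.063 ]), 1.3, np.float64(0.0712))
```

>>> {"op": "carry_out", "data": {
  "series": [
    [0, 0, 7, 0.0, 0.03, 0.02, 0.3],
    [0, 0, 14, 0.01, 0.06, 0.02, 0.3],
    [0, 0, 21, 0.03, 0.09, 0.02, 0.3],
    [0, 0, 28, 0.05, 0.12, 0.02, 0.3],
    [0, 0, 35, 0.08, 0.14, 0.02, 0.3],
    [0, 0, 42, 0.11, 0.16, 0.02, 0.3],
    [0, 0, 49, 0.14, 0.18, 0.02, 0.3],
    [0, 0, 56, 0.17, 0.187, 0.02, 0.3],
    [0, 0, 63, 0.2, 0.187, 0.02, 0.3],
    [0, 0, 70, 0.23, 0.187, 0.02, 0.3],
    [0, 0, 77, 0.235, 0.187, 0.02, 0.3],
    [0, 0, 84, 0.235, 0.187, 0.02, 0.3]
  ]
}}

```text
t: 35.55
ee_pos: [0.6562, -0.1592, 0.1968]
tool_rot: [-3.138, 0.107, -0.001]
force: [0.4, 0.1, 0.4]
opening: 0.0553
```

>>> {"op": "carry_out", "data": {
  "series": [
    [0, 0, 7, 0, 0, 0, 0.3],
    [0, 0, 8, 0, 0, 0, 0.3],
    [0, 0, 8, 0, 0, 0, 0.3],
    [0, 0, 8, 0, 0, 0, 0.3]
  ]
}}

```text
t: 35.88
ee_pos: [0.6563, -0.159, 0.1963]
tool_rot: [-3.138, -0.108, 0.0]
force: [-0.1, -0.0, 0.0]
opening: 0.0552
```

```bash
python3 - <<'E'
from h import *
o=st(); print(Ro.from_rotvec(o['tool_rot']).as_matrix()[:,2])
g=save('wrist','w26.png'); W=cloud(g,o)
P=W.reshape(-1,3);m=(abs(P[:,0]-.62)<.03)&(abs(P[:,1]+.12)<.03)&(P[:,2]>.06)&(P[:,2]<.13);print('plate z',np.median(P[m][:,2]),m.sum())
print('200',mar(W,.652,-.186,.025,.09,.12));print('20',mar(W,.648,-.12,.02,.082,.1))
g=save('side','s26.png'); 
W=cloud(g);print('200',mar(W,.652,-.186,.025,.09,.12));print('20',mar(W,.648,-.12,.02,.082,.1))
E
```

```text
35.88 [ 0.6563 -0.159   0.1963] yaw 3.94 op 0.0552 F [-0.1 -0.   0. ]
[-2.40732879e-04  1.87045126e-03 -9.99998222e-01]
plate z 0.07515039742656293 6021
200 (np.int64(1711), array([ 0.6523, -0.1818]), array([0.0354, 0.035 ]), 50.4, np.float64(0.0975))
20 (np.int64(371), array([ 0.6489, -0.118 ]), array([0.0152, 0.0152]), 53.8, np.float64(0.0867))
200 (np.int64(162), array([ 0.6485, -0.1865]), array([0.0331, 0.0335]), 61.5, np.float64(0.097))
20 (np.int64(34), array([ 0.6457, -0.1196]), array([0.0139, 0.0149]), 82.5, np.float64(0.0875))
```

View pics/w26.png

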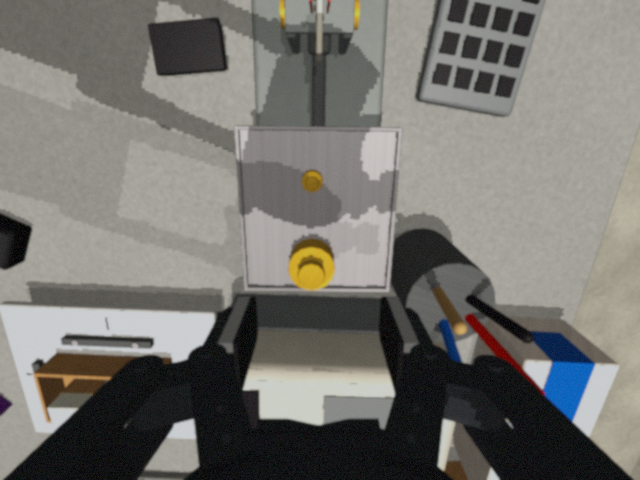

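View pics/s26.png

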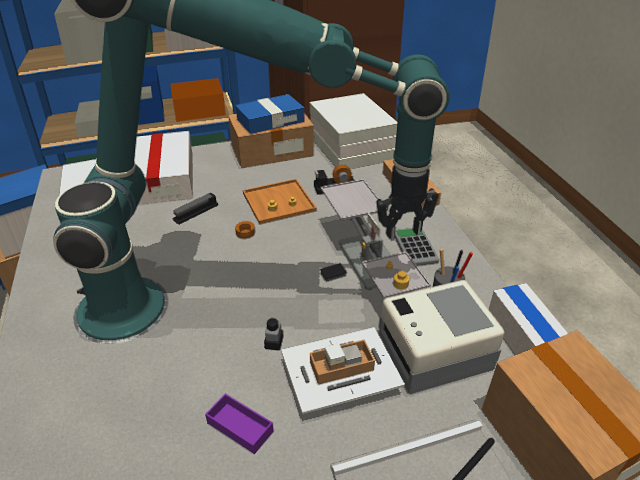

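```bash
python3 - <<'E'
from h import *
o=observe(); g=load('wrist'); W=cloud(g,o); P=W.reshape(-1,3)
m=(P[:,0]>.68)&(P[:,0]<.85)&(abs(P[:,1]+.2)<.1)&(P[:,2]>.07)&(P[:,2]<.2)
Q=P[m]; 
for a,b in((.07,.1),(.1,.13),(.13,.15),(.15,.2)):
    q=Q[(Q[:,2]>a)&(Q[:,2]<b)]; print(a,len(q),q.min(0).round(3) if len(q) else '',q.max(0).round(3) if len(q) else '')
g=load('side');P=cloud(g).reshape(-1,3);m=(P[:,0]>.69)&(P[:,0]<.85)&(abs(P[:,1]+.2)<.05)&(P[:,2]>.1)&(P[:,2]<.19);print(P[m].min(0),P[m].max(0))
E
```

```text
0.07 11951 [ 0.68  -0.274  0.07 ] [ 0.85 -0.1   0.1 ]
0.1 4734 [ 0.68 -0.3   0.1 ] [ 0.79  -0.186  0.13 ]
0.13 792 [ 0.74  -0.231  0.13 ] [ 0.794 -0.183  0.15 ]
0.15 604 [ 0.737 -0.223  0.15 ] [ 0.798 -0.181  0.173]
[ 0.73725969 -0.24094241  0.10006902] [ 0.79805663 -0.18455586  0.17311124]
```

>>> {"op": "carry_out", "data": {
  "series": [
    [0, 0, 0, -0.005, -0.0245, 0, 0.3],
    [0, 0, 0, -0.005, -0.0245, -0.03, 0.3],
    [0, 0, 0, -0.005, -0.0245, -0.06, 0.3],
    [0, 0, 0, -0.005, -0.0245, -0.09, 0.3],
    [0, 0, 0, -0.005, -0.0245, -0.114, 0.3],
    [0, 0, 0, -0.005, -0.0245, -0.114, 0.3],
    [0, 0, 0, -0.005, -0.0245, -0.114, -0.2],
    [0, 0, 0, -0.005, -0.0245, -0.114, -0.5],
    [0, 0, 0, -0.005, -0.0245, -0.114, -0.8],
    [0, 0, 0, -0.005, -0.0245, -0.114, -0.8],
    [0, 0, 0, -0.005, -0.0245, -0.114, -0.8]
  ],
  "newtons": 35
}}

```text
t: 36.9
ee_pos: [0.6524, -0.184, 0.0847]
tool_rot: [-3.139, -0.109, -0.005]
force: [0.4, -0.3, -1.1]
opening: 0.0343
```

>>> {"op": "carry_out", "data": {
  "series": [
    [0, 0, 0, 0, 0, 0.01, -0.8],
    [0, 0, 0, 0, 0, 0.03, -0.8],
    [0, 0, 0, 0, 0, 0.06, -0.8],
    [0, 0, 0, 0, 0, 0.09, -0.8],
    [0, 0, 0, 0, 0, 0.12, -0.8],
    [0, 0, 0, -0.01, 0.03, 0.12, -0.8],
    [0, 0, 0, -0.02, 0.07, 0.12, -0.8],
    [0, 0, 0, -0.03, 0.11, 0.12, -0.8],
    [0, 0, 0, -0.04, 0.15, 0.12, -0.8],
    [0, 0, 0, -0.05, 0.19, 0.12, -0.8],
    [0, 0, 0, -0.06, 0.23, 0.12, -0.8],
    [0, 0, 0, -0.07, 0.27, 0.12, -0.8]
  ]
}}

```text
t: 37.9
ee_pos: [0.5818, 0.0878, 0.2063]
tool_rot: [-3.139, -0.108, -0.008]
force: [1.3, 1.3, -2.6]
opening: 0.0345
```

```bash
python3 - <<'E'
from h import *
o=st()
g=save('wrist','w27.png')
E
```

```text
37.9 [0.5818 0.0878 0.2063] yaw 3.96 op 0.0345 F [ 1.3  1.3 -2.6]
```

View pics/w27.png

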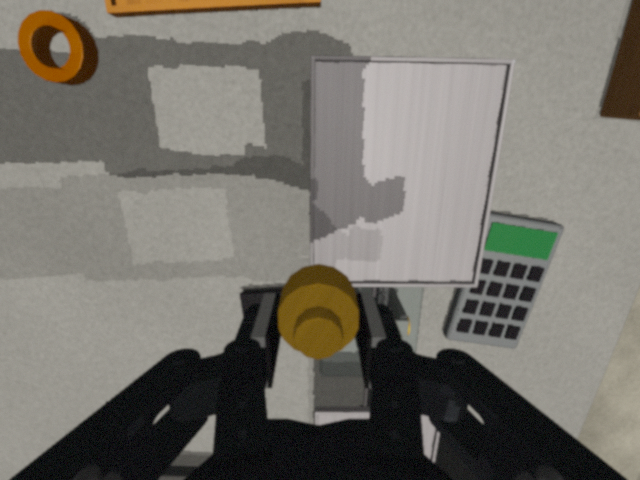

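>>> {"op": "carry_out", "data": {
  "series": [
    [0, 0, 0, -0.01, 0.04, 0, -0.8],
    [0, 0, 0, -0.02, 0.08, 0, -0.8],
    [0, 0, 0, -0.03, 0.12, 0, -0.8],
    [0, 0, 0, -0.04, 0.16, 0, -0.8],
    [0, 0, 0, -0.05, 0.2, 0, -0.8],
    [0, 0, 0, -0.06, 0.24, -0.02, -0.8],
    [0, 0, 0, -0.07, 0.27, -0.05, -0.8],
    [0, 0, 0, -0.08, 0.296, -0.08, -0.8],
    [0, 0, 0, -0.08, 0.296, -0.12, -0.8],
    [0, 0, 0, -0.08, 0.296, -0.15, -0.8],
    [0, 0, 0, -0.08, 0.296, -0.15, -0.8],
    [0, 0, 0, -0.08, 0.296, -0.15, -0.8]
  ]
}}

```text
t: 38.95
ee_pos: [0.4975, 0.3899, 0.0541]
tool_rot: [-3.136, -0.114, 0.003]
force: [0.6, 0.0, -1.6]
opening: 0.0341
```

```bash
python3 - <<'E'
from h import *
o=st()
g=save('wrist','w28.png')
E
```

```text
38.95 [0.4975 0.3899 0.0541] yaw 4.17 op 0.0341 F [ 0.6  0.  -1.6]
```

View pics/w28.png

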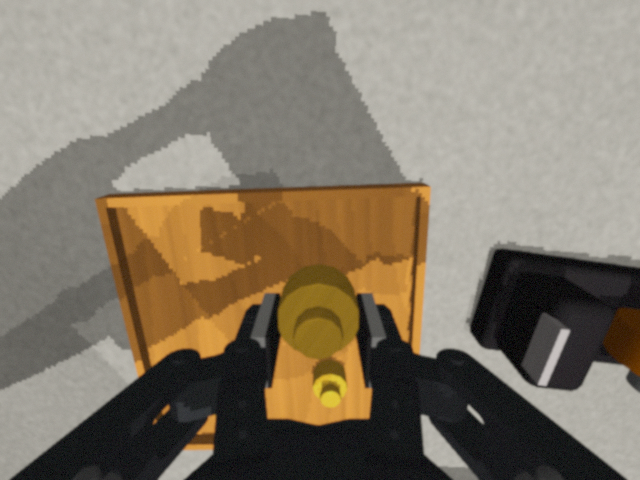

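>>> {"op": "carry_out", "data": {
  "series": [
    [0, 0, 0, 0.002, -0.003, -0.02, -0.8],
    [0, 0, 0, 0.002, -0.003, -0.03, -0.8],
    [0, 0, 0, 0.002, -0.003, -0.036, -0.8],
    [0, 0, 0, 0.002, -0.003, -0.04, -0.8],
    [0, 0, 0, 0.002, -0.003, -0.04, -0.8],
    [0, 0, 0, 0.002, -0.003, -0.04, -0.8]
  ]
}}

```text
t: 39.5
ee_pos: [0.5024, 0.3884, 0.0179]
tool_rot: [-3.132, -0.113, -0.006]
force: [0.3, -0.3, -1.5]
opening: 0.0342
```

>>> {"op": "carry_out", "data": {
  "series": [
    [0, 0, 0, 0, 0, -0.001, -0.8],
    [0, 0, 0, 0, 0, -0.002, -0.8],
    [0, 0, 0, 0, 0, -0.003, -0.8],
    [0, 0, 0, 0, 0, -0.003, -0.8]
  ]
}}

```text
t: 39.83
ee_pos: [0.5024, 0.3885, 0.0149]
tool_rot: [-3.132, -0.113, -0.006]
force: [-0.8, 0.8, -1.3]
opening: 0.0344
```

>>> {"op": "carry_out", "data": {
  "series": [
    [0, 0, 0, 0, 0, -0.001, -0.8],
    [0, 0, 0, 0, 0, -0.002, -0.8],
    [0, 0, 0, 0, 0, -0.002, -0.8],
    [0, 0, 0, 0, 0, -0.002, -0.8]
  ]
}}

```text
t: 40.17
ee_pos: [0.5025, 0.3888, 0.0139]
tool_rot: [-3.131, -0.113, -0.006]
force: [-2.3, -0.8, 6.6]
opening: 0.0344
```

>>> {"op": "carry_out", "data": {
  "series": [
    [0, 0, 0, 0, 0, 0, -0.3],
    [0, 0, 0, 0, 0, 0.001, 0.2],
    [0, 0, 0, 0, 0, 0.001, 0.3],
    [0, 0, 0, 0, 0, 0.001, 0.3],
    [0, 0, 0, 0, 0, 0.04, 0.3],
    [0, 0, 0, 0, 0, 0.08, 0.3],
    [0, 0, 0, 0, 0, 0.12, 0.3],
    [0, 0, 0, 0.01, -0.03, 0.16, 0.3],
    [0, 0, 0, 0.02, -0.07, 0.19, 0.3],
    [0, 0, 0, 0.03, -0.11, 0.19, 0.2],
    [0, 0, 0, 0.05, -0.15, 0.19, 0.0],
    [0, 0, 0, 0.06, -0.19, 0.19, -0.1]
  ]
}}

```text
t: 41.17
ee_pos: [0.5593, 0.2142, 0.206]
tool_rot: [-3.13, -0.115, -0.013]
force: [0.3, -0.3, 0.2]
opening: 0.0385
```

>>> {"op": "carry_out", "data": {
  "series": [
    [0, 0, 0, 0.01, -0.04, 0, -0.1],
    [0, 0, 0, 0.02, -0.08, 0, -0.1],
    [0, 0, 0, 0.03, -0.12, 0, -0.1],
    [0, 0, 0, 0.04, -0.16, 0, -0.1],
    [0, 0, 0, 0.05, -0.2, 0, -0.1],
    [0, 0, 0, 0.06, -0.24, 0, -0.1],
    [0, 0, 0, 0.075, -0.27, 0, -0.1],
    [0, 0, 0, 0.085, -0.3, 0, -0.1],
    [0, 0, 0, 0.085, -0.316, -0.02, -0.1],
    [0, 0, 0, 0.085, -0.316, -0.03, -0.1],
    [0, 0, 0, 0.085, -0.316, -0.03, -0.1],
    [0, 0, 0, 0.085, -0.316, -0.03, -0.1]
  ]
}}

```text
t: 42.17
ee_pos: [0.6432, -0.101, 0.1745]
tool_rot: [-3.129, -0.114, -0.009]
force: [-0.4, 0.2, -0.4]
opening: 0.0382
```

```bash
python3 - <<'E'
from h import *
o=st(); print(Ro.from_rotvec(o['tool_rot']).as_matrix()[:,2])
g=save('wrist','w29.png'); W=cloud(g,o)
P=W.reshape(-1,3);m=(abs(P[:,0]-.62)<.03)&(abs(P[:,1]+.1)<.02)&(P[:,2]>.06)&(P[:,2]<.13);print('plate z',np.median(P[m][:,2]),m.sum())
for zz in (.095,.1): print('20',mar(W,.648,-.12,.018,zz,.115))
E
```

```text
42.17 [ 0.6432 -0.101   0.1745] yaw 4.19 op 0.0382 F [-0.4  0.2 -0.4]
[ 0.0051445  0.010942  -0.9999269]
plate z 0.09041833440728979 4556
20 (np.int64(454), array([ 0.649 , -0.1186]), array([0.014 , 0.0157]), 88.4, np.float64(0.1016))
20 (np.int64(382), array([ 0.6488, -0.1187]), array([0.0137, 0.0154]), 88.4, np.float64(0.1021))
```

View pics/w29.png

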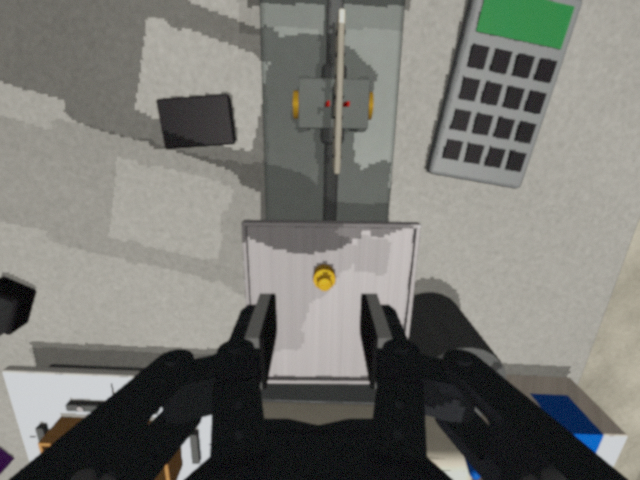

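>>> {"op": "carry_out", "data": {
  "series": [
    [-0.6, 0.3, 0, 0.005, -0.018, 0, -0.1],
    [-0.6, 0.3, 0, 0.005, -0.018, -0.03, -0.1],
    [-0.6, 0.3, 0, 0.005, -0.018, -0.06, -0.2],
    [-0.6, 0.3, 0, 0.005, -0.018, -0.072, -0.2],
    [-0.6, 0.3, 0, 0.005, -0.018, -0.0785, -0.2],
    [-0.6, 0.3, 0, 0.005, -0.018, -0.0785, -0.2],
    [-0.6, 0.3, 0, 0.005, -0.018, -0.0785, -0.6],
    [-0.6, 0.3, 0, 0.005, -0.018, -0.0785, -1],
    [-0.6, 0.3, 0, 0.005, -0.018, -0.0785, -1],
    [-0.6, 0.3, 0, 0.005, -0.018, -0.0785, -1],
    [-0.6, 0.3, 0, 0.005, -0.018, -0.0785, -1]
  ],
  "newtons": 30
}}

```text
t: 43.13
ee_pos: [0.6497, -0.1189, 0.0985]
tool_rot: [3.139, 0.116, 0.006]
force: [-0.2, 0.3, -0.2]
opening: 0.0118
```

>>> {"op": "carry_out", "data": {
  "series": [
    [0, 0, 0, 0, 0, 0.02, -1],
    [0, 0, 0, 0, 0, 0.05, -1],
    [0, 0, 0, 0, 0, 0.08, -1],
    [0, 0, 0, 0, 0, 0.1, -1],
    [0, 0, 0, -0.01, 0.04, 0.11, -1],
    [0, 0, 0, -0.03, 0.08, 0.11, -1],
    [0, 0, 0, -0.05, 0.12, 0.11, -1],
    [0, 0, 0, -0.07, 0.15, 0.11, -1],
    [0, 0, 0, -0.09, 0.18, 0.11, -1],
    [0, 0, 0, -0.11, 0.21, 0.11, -1],
    [0, 0, 0, -0.13, 0.24, 0.11, -1],
    [0, 0, 0, -0.15, 0.27, 0.11, -1]
  ]
}}

```text
t: 44.13
ee_pos: [0.4986, 0.1523, 0.2089]
tool_rot: [3.139, 0.116, 0.008]
force: [-0.2, 0.5, -0.2]
opening: 0.0126
```

>>> {"op": "carry_out", "data": {
  "series": [
    [0, 0, 0, -0.02, 0.04, 0, -1],
    [0, 0, 0, -0.03, 0.08, 0, -1],
    [0, 0, 0, -0.04, 0.12, 0, -1],
    [0, 0, 0, -0.05, 0.16, 0, -1],
    [0, 0, 0, -0.06, 0.19, -0.03, -1],
    [0, 0, 0, -0.065, 0.215, -0.07, -1],
    [0, 0, 0, -0.065, 0.221, -0.11, -1],
    [0, 0, 0, -0.065, 0.221, -0.14, -1],
    [0, 0, 0, -0.065, 0.221, -0.14, -1],
    [0, 0, 0, -0.065, 0.221, -0.14, -1]
  ]
}}

```text
t: 44.97
ee_pos: [0.4314, 0.3719, 0.0667]
tool_rot: [3.135, 0.117, -0.0]
force: [-0.3, -0.2, 0.3]
opening: 0.0126
```

```bash
python3 - <<'E'
from h import *
o=st(); print(Ro.from_rotvec(o['tool_rot']).as_matrix()[:,2])
g=save('wrist','w30.png')
g=save('side','s30.png',(230,160,430,300),4)
E
```

```text
44.97 [0.4314 0.3719 0.0667] yaw 4.26 op 0.0126 F [-0.3 -0.2  0.3]
[-4.99177218e-05 -4.25038696e-03 -9.99990966e-01]
```

View pics/w30.png

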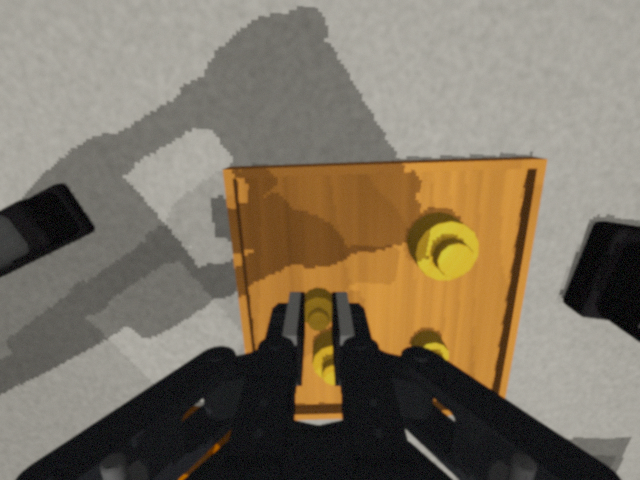

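View pics/s30.png

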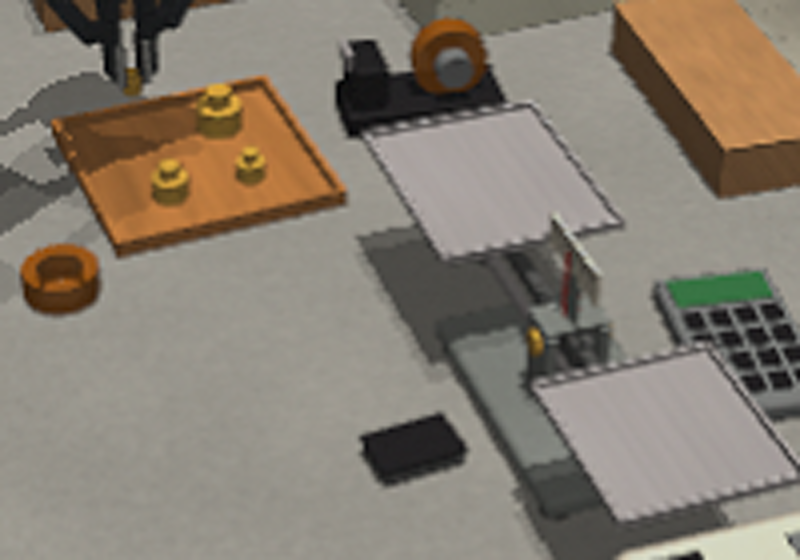

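>>> {"op": "carry_out", "data": {
  "series": [
    [0, 0, 0, 0.002, 0.001, -0.025, -1],
    [0, 0, 0, 0.002, 0.001, -0.042, -1],
    [0, 0, 0, 0.002, 0.001, -0.05, -1],
    [0, 0, 0, 0.002, 0.001, -0.053, -1],
    [0, 0, 0, 0.002, 0.001, -0.053, -1],
    [0, 0, 0, 0.002, 0.001, -0.053, -1]
  ]
}}

```text
t: 45.57
ee_pos: [0.4383, 0.3757, 0.02]
tool_rot: [-3.136, -0.114, -0.015]
force: [-0.2, 0.4, 0.0]
opening: 0.0121
```

>>> {"op": "carry_out", "data": {
  "series": [
    [0, 0, 0, 0, 0, -0.001, -1],
    [0, 0, 0, 0, 0, -0.001, -1],
    [0, 0, 0, 0, 0, -0.001, -1]
  ]
}}

```text
t: 45.82
ee_pos: [0.439, 0.3762, 0.02]
tool_rot: [-3.135, -0.114, -0.018]
force: [0.6, -0.2, -0.4]
opening: 0.0125
```

```bash
python3 - <<'E'
from h import *
o=st(); print(o['qpos'].round(3),o['qd'].round(3),o['effort'].round(1)); print(Ro.from_rotvec(o['tool_rot']).as_matrix()[:,2])
g=save('side','s31.png',(230,160,350,270),6)
E
```

```text
45.82 [0.439  0.3762 0.02  ] yaw 4.17 op 0.0125 F [ 0.6 -0.2 -0.4]
[ 0.667  0.294  1.996 -0.004  0.84   0.597] [-0.     0.007  0.006  0.001 -0.     0.001] [ -0.  -45.5 -29.1  -0.   -0.1  -0. ]
[ 0.01101931  0.00451586 -0.99992909]
```

View pics/s31.png

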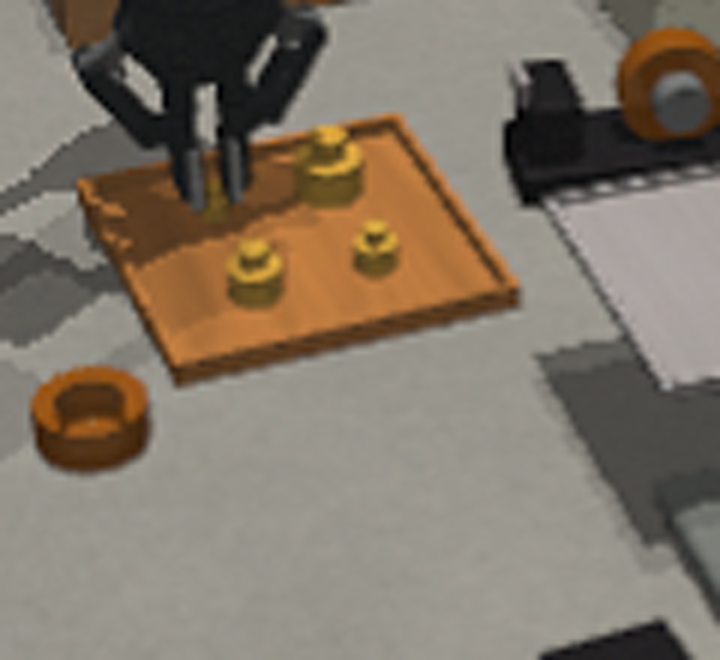

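>>> {"op": "carry_out", "data": {
  "series": [
    [-0.3, 0.6, 0, -0.002, -0.001, -0.002, -1],
    [-0.3, 0.6, 0, -0.002, -0.001, -0.004, -1],
    [-0.3, 0.6, 0, -0.002, -0.001, -0.005, -1],
    [-0.3, 0.6, 0, -0.002, -0.001, -0.005, -1],
    [-0.3, 0.6, 0, -0.002, -0.001, -0.005, -1]
  ]
}}

```text
t: 46.28
ee_pos: [0.4365, 0.3749, 0.0144]
tool_rot: [3.138, 0.115, -0.001]
force: [0.1, -0.4, -1.0]
opening: 0.0122
```

>>> {"op": "carry_out", "data": {
  "series": [
    [0, 0, 0, 0, 0, -0.001, -1],
    [0, 0, 0, 0, 0, -0.001, -1],
    [0, 0, 0, 0, 0, -0.001, -1]
  ]
}}

```text
t: 46.53
ee_pos: [0.4367, 0.375, 0.0139]
tool_rot: [3.138, 0.115, -0.0]
force: [-1.0, -0.0, 4.7]
opening: 0.0127
```

Contact felt; release, rise and look.

>>> {"op": "carry_out", "data": {
  "series": [
    [0, 0, 0, 0, 0, 0, -0.7],
    [0, 0, 0, 0, 0, 0, -0.4],
    [0, 0, 0, 0, 0, 0, -0.3],
    [0, 0, 0, 0, 0, 0, -0.3],
    [0, 0, 0, 0, 0, 0.03, -0.3],
    [0, 0, 0, 0, 0, 0.07, -0.2],
    [0, 0, 0, 0, 0, 0.11, 0],
    [0, 0, 0, 0, 0, 0.15, 0],
    [0, 0, 0, -0.02, 0, 0.19, 0.5],
    [0, 0, 0, -0.05, 0.02, 0.2, 0.5],
    [0, 0, 0, -0.08, 0.05, 0.2, 0.5],
    [0, 0, 0, -0.1, 0.08, 0.2, 0.5]
  ]
}}

```text
t: 47.53
ee_pos: [0.3357, 0.456, 0.2165]
tool_rot: [-3.138, -0.112, -0.003]
force: [0.4, -0.8, -0.8]
opening: 0.0641
```

>>> {"op": "carry_out", "data": {
  "series": [
    [0, 0, 0, -0.02, 0.04, 0, 0.5],
    [0, 0, 0, -0.03, 0.08, 0, 0.5],
    [0, 0, 0, -0.04, 0.11, 0, 0.5],
    [0, 0, 0, -0.04, 0.11, 0, 0.5],
    [0, 0, 0, -0.04, 0.11, 0, 0.5],
    [0, 0, 0, -0.04, 0.11, 0, 0.5]
  ]
}}

```text
t: 48.03
ee_pos: [0.2955, 0.5654, 0.2157]
tool_rot: [-3.139, -0.113, -0.002]
force: [0.3, 0.4, -0.2]
opening: 0.0642
```

```bash
python3 - <<'E'
from h import *
o=st()
g=save('side','s32.png'); show(g['image'],'s32c.png',(230,160,350,270),6)
g=save('top','t32.png'); W=cloud(g); print('carton',mar(W,.456,-.345,.08,.068,.08))
for n,(x,y),z in (('200',(.5012,.385),.016),('50',(.508,.3134),.016),('20',(.4345,.3736),.012),('100',(.4454,.3065),.016)): print(n,mar(W,x,y,.02,z,.06))
E
```

```text
48.03 [0.2955 0.5654 0.2157] yaw 4.13 op 0.0642 F [ 0.3  0.4 -0.2]
carton (np.int64(254), array([ 0.4572, -0.3467]), array([0.1165, 0.0621]), 1.5, np.float64(0.0711))
200 (np.int64(194), array([0.501 , 0.3877]), array([0.0332, 0.0333]), 2.3, np.float64(0.0266))
50 (np.int64(59), array([0.509 , 0.3136]), array([0.0205, 0.0188]), 65.0, np.float64(0.0227))
20 (np.int64(30), array([0.4372, 0.3723]), array([0.0117, 0.0163]), 1.2, np.float64(0.0185))
100 (np.int64(103), array([0.4444, 0.3064]), array([0.0236, 0.0257]), 4.3, np.float64(0.023))
```

View pics/s32.png

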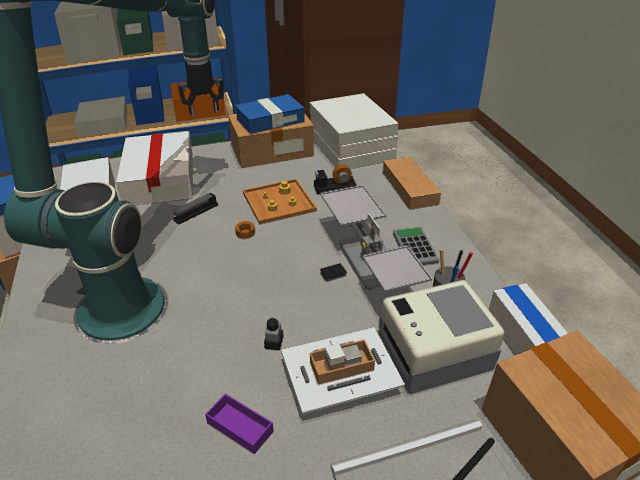

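View pics/s32c.png

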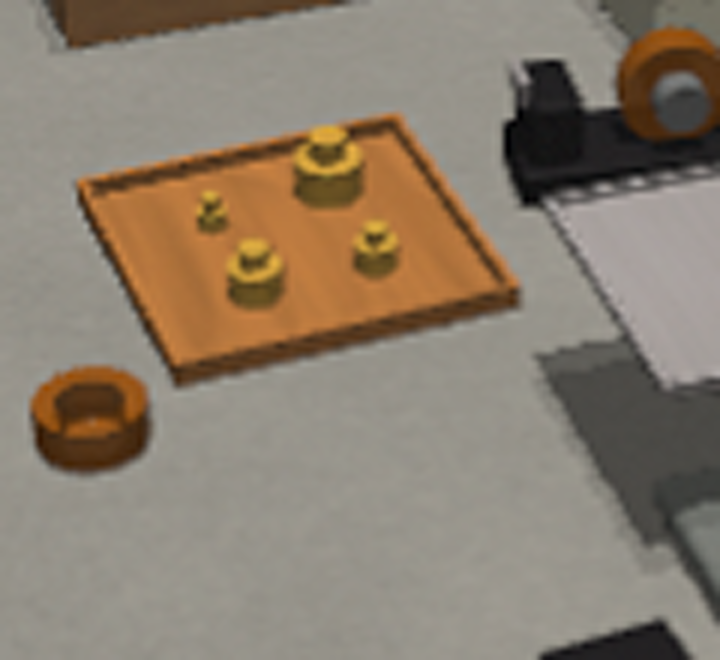

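View pics/t32.png

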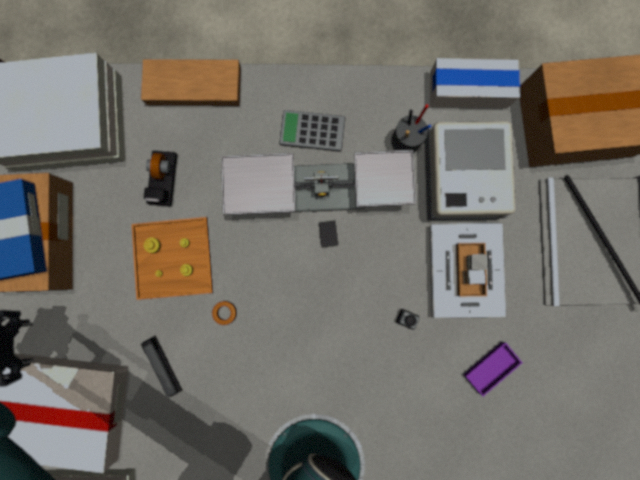

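All four weights stand in the tray, at (151,245), (184,242), (158,273) and (186,269). The packed carton sits centred on the bed at (472,270). Both items stand in it, and the bystanders are where they were.

```bash
python3 -c "
from h import *
print(hand_in())"
```

```text
the job is handed in; nothing more can be done
None
```

The job is done and handed in at about 48 s of the 210 s. The printer and tray are set as asked, and I saw nothing dropped, tipped or disturbed.

- **Packing:** Only two stock items were on the table, the rivets and the pins. Both stand side by side in the brown carton; the purple look-alike was left alone. They slid a few millimetres towards opposite walls while being carried.
- **Weighing:** With 200 g alone the beam still read about +0.03 rad. I added the 20 g weight, and it settled at about −0.007 rad, well inside ±0.044. The arm was clear of the balance. I worked the tilt out from the plate heights in two cameras, not from the pointer.
- **On the bed:** The wrist camera put the carton's centre within about 0.5 mm of the middle between the stops, and square to within about 0.5°. The top camera's stop positions from before placing were about 2 mm off the wrist's, which is within its calibration.
- **Weights:** All four stand in the tray. The 20 g and 200 g are about 4 mm from where they started.
- **Deviation:** The arm settled a few millimetres off its targets when lowering at the tray and the bed, so I made the last approach by feel. The highest reading after those lowering moves was about 10 N.

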